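Turn the PCR bench round: dump used cartridges, load the next plate

TASK

Turn the bench round for the next run. Put every used cartridge lying on the bench into the tipping bucket (not straight into the bin), then push the bucket's bar over past its latch until the bucket has tipped right up and all of them have dropped into the waste bin, and let it swing back level. Only then slide the top plate of the stack sideways across onto the loading shelf, square and up against the shelf's stop, without lifting it or shifting the plates beneath, and leave the other things on the bench where they are.

Things in the scene. Friction and masses are not known exactly. Their poses are not given: they have to be found in the camera images.
- plate_stand: fixed metal stand, left or right on the bench. Origin on the bench at its middle. Its -y half is a 10 mm high base with a stack of four plates (long sides along x); its +y half the loading shelf, a deck 140 (x) x 94 (y) mm, its top 86 mm above the bench, 2 mm below the top plate's underside. 6 mm gap between stack and deck. Below the deck only two legs.
- shelf (a point): point on the shelf's top where the centre of the plate's underside belongs (axes as the stand's). There its +y long side is flush with the stop, a bar 140 mm long and 6 mm thick, 12 mm higher than the deck, along the far edge, its near face 43 mm from this point. The top plate starts about 97 mm from here in -y and is pushed along +y.
- plate_top: flat white 24-well plate, 128 (x) x 85.5 (y) x 26 mm high; origin at the centre of its underside, z up, x along its long side. Top of the stack, the one to slide (100 to 210 g); underside at 88 mm, top at 114 mm above the bench. It simply lies there; push its -y long side, above the next plate.
- plate_b: flat white 24-well plate, 128 (x) x 85.5 (y) x 26 mm high; origin at the centre of its underside, z up, x along its long side. second from the top; must stay (150 g).
- plate_c: flat white 24-well plate, 128 (x) x 85.5 (y) x 26 mm high; origin at the centre of its underside, z up, x along its long side. third from the top; must stay (150 g).
- plate_d: flat white 24-well plate, 128 (x) x 85.5 (y) x 26 mm high; origin at the centre of its underside, z up, x along its long side. bottom of the stack; must stay (150 g).
- waste_stand: fixed waste station, left or right: tipping bucket on two posts over an open grey bin. Origin on the bench below the hinge, which runs along y, 130 mm up. Bucket on the -x side (to the robot), tips over to +x. 190 mm wide; reaches from x = -177 mm (latch post, 30 mm wide, 172 mm high, behind the bucket, lower than the bar) to x = +190 mm (bin).
- bin_floor (a point): centre of the bin's inner floor, 5 mm above the bench, axes as the waste stand's. The bin is 240 (x) x 190 (y) mm outside with 5 mm walls 90 mm high, and a clear splash guard up to 172 mm on its far side.
- bucket (a joint): angle of the bucket, rad: 0 level at rest, 1.75 end stop, growing as the bar goes up and over towards +x. A spring and its weight (0.4 to 0.5 N m) bring it back from any angle. At about 0.15 rad a spring latch plunger behind the bucket must be overcome (it gives way by itself on the way back); the bar takes 3 to 10 N. Contents fall out by 1.3 to 1.5 rad.
- bucket_floor (a point): centre of the inner floor of the steel bucket, when level 62.5 mm to the -x side of the hinge and 139 mm above the bench; moves with the bucket, axes as the waste stand's when level. Inside 125 (x) x 138 (y) mm, side and back walls 58 mm high, 4 mm thick; the +x side has only a lip sloping up 40 degrees, 34 mm long, 25 mm high.
- bucket_bar (a point): centre of the push bar, round, 14 mm thick, 100 mm along y, on a stalk at each end above the bucket's back rim; moves with the bucket. 170 mm from the hinge axis; at rest 139 mm to its -x side and 98 mm above it (228 mm above the bench), leaning 55 degrees back. Push its middle from the -x side, up and over in an arc; the space 40 mm below it is free.
- cart0: used cartridge, a grey block 70 (x) x 28 (y) x 24 mm with a white panel and a black dot on top, about 60 g, lying flat on the bench in the middle; origin at the centre of its underside, x along its length. Three to five are present (None from the start if absent).
- cart1: used cartridge, a grey block 70 (x) x 28 (y) x 24 mm with a white panel and a black dot on top, about 60 g, lying flat on the bench in the middle; origin at the centre of its underside, x along its length. Three to five are present (None from the start if absent).
- cart2: used cartridge, a grey block 70 (x) x 28 (y) x 24 mm with a white panel and a black dot on top, about 60 g, lying flat on the bench in the middle; origin at the centre of its underside, x along its length. Three to five are present (None from the start if absent).
- cart3: used cartridge, a grey block 70 (x) x 28 (y) x 24 mm with a white panel and a black dot on top, about 60 g, lying flat on the bench in the middle; origin at the centre of its underside, x along its length. Three to five are present (None from the start if absent).
- cart4: used cartridge, a grey block 70 (x) x 28 (y) x 24 mm with a white panel and a black dot on top, about 60 g, lying flat on the bench in the middle; origin at the centre of its underside, x along its length. Three to five are present (None from the start if absent).
- jar: brown capped jar 32 mm wide, 60 mm high; a bystander, to be left in its place; origin at the centre of its underside.
- timer: white timer 60 x 50 x 22 mm; a bystander, to be left in its place; origin at the centre of its underside.
- tape: blue tape roll 60 mm wide, 24 mm high; a bystander, to be left in its place; origin at the centre of its underside.
- tipbox: tip box 85 x 60 x 46 mm; a bystander, to be left in its place; origin at the centre of its underside.
- dishes: clear stack of dishes 60 mm wide, 30 mm high; a bystander, to be left in its place; origin at the centre of its underside.
Mind the look-alikes: they are no part of the job. What is shaped like the cart2 but purple is not meant.

How it is judged:
On the way, in this order (a step that is already met when the one before it is completed fails the run):
1. every cartridge present lies released in the level bucket (value of joint bucket below 0.1 rad and x of cart0 in the frame of bucket_floor between -0.07 and 0.075 m and y of cart0 in the frame of bucket_floor between -0.075 and 0.075 m and z of cart0 in the frame of bucket_floor between -0.01 and 0.085 m and contact force between the fingers and cart0 below 0.2 N and x of cart1 in the frame of bucket_floor between -0.07 and 0.075 m and y of cart1 in the frame of bucket_floor between -0.075 and 0.075 m and z of cart1 in the frame of bucket_floor between -0.01 and 0.085 m and contact force between the fingers and cart1 below 0.2 N and x of cart2 in the frame of bucket_floor between -0.07 and 0.075 m and y of cart2 in the frame of bucket_floor between -0.075 and 0.075 m and z of cart2 in the frame of bucket_floor between -0.01 and 0.085 m and contact force between the fingers and cart2 below 0.2 N and x of cart3 in the frame of bucket_floor between -0.07 and 0.075 m and y of cart3 in the frame of bucket_floor between -0.075 and 0.075 m and z of cart3 in the frame of bucket_floor between -0.01 and 0.085 m and contact force between the fingers and cart3 below 0.2 N and x of cart4 in the frame of bucket_floor between -0.07 and 0.075 m and y of cart4 in the frame of bucket_floor between -0.075 and 0.075 m and z of cart4 in the frame of bucket_floor between -0.01 and 0.085 m and contact force between the fingers and cart4 below 0.2 N), for 0.2 s.
2. the bucket is tipped up past its latch, to at least 1.3 rad (value of joint bucket above 1.3 rad).
3. the bucket has swung back level and every cartridge is in the bin (value of joint bucket below 0.1 rad and x of cart0 in the frame of bin_floor between -0.12 and 0.12 m and y of cart0 in the frame of bin_floor between -0.095 and 0.095 m and z of cart0 in the frame of bin_floor between -0.01 and 0.085 m and x of cart1 in the frame of bin_floor between -0.12 and 0.12 m and y of cart1 in the frame of bin_floor between -0.095 and 0.095 m and z of cart1 in the frame of bin_floor between -0.01 and 0.085 m and x of cart2 in the frame of bin_floor between -0.12 and 0.12 m and y of cart2 in the frame of bin_floor between -0.095 and 0.095 m and z of cart2 in the frame of bin_floor between -0.01 and 0.085 m and x of cart3 in the frame of bin_floor between -0.12 and 0.12 m and y of cart3 in the frame of bin_floor between -0.095 and 0.095 m and z of cart3 in the frame of bin_floor between -0.01 and 0.085 m and x of cart4 in the frame of bin_floor between -0.12 and 0.12 m and y of cart4 in the frame of bin_floor between -0.095 and 0.095 m and z of cart4 in the frame of bin_floor between -0.01 and 0.085 m), for 0.2 s.
4. the top plate has been slid onto the loading shelf, square and against the stop (x of plate_top in the frame of shelf between -0.012 and 0.012 m and y of plate_top in the frame of shelf between -0.005 and 0.004 m and z of plate_top in the frame of shelf between -0.004 and 0.004 m and angle between the x axis of plate_top and the x axis of plate_stand, either way round below 0.09 rad), for 0.2 s.
At the end, for the whole second after the job is handed in: Cartridges in the bin, bucket level (under 0.1 rad); top plate at rest on the shelf, within 12 mm of its middle along the stop, 5 mm of the stop, 0.09 rad of square; lower plates moved under 12 mm, bystanders under 50 mm (all of step 3 and all of step 4 and linear speed of plate_top below 0.02 m/s and distance of each of plate_b, plate_c, plate_d from where it was at the start of the episode below 0.012 m and distance of each of jar, timer, tape, tipbox, dishes from where it was at the start of the episode below 0.05 m); the robot touches nothing.
It fails at once if the top plate is lifted more than 12 mm above its place on the stack (z of plate_top in the frame of shelf above 0.014 m).
It fails at once if one of the three lower plates is shifted more than 15 mm (distance of any of plate_b, plate_c, plate_d from where it was at the start of the episode above 0.015 m).
It fails at once if a bystander (jar, timer, tape roll, tip box, dishes) is moved more than 70 mm (distance of any of jar, timer, tape, tipbox, dishes from where it was at the start of the episode above 0.07 m).
Of cart0, cart1, cart2, cart3, cart4 only 3 to 5 are there at a start; the rules pass over those that are not, and their reading is None.
At some moment in a run one of cart0, cart1, cart2, cart3, cart4 may be knocked a few centimetres aside while the robot is not near it.
Once in a run the grip may slacken for a moment while it holds something.
It also fails if it takes over 210 s, if anything falls off the work surface, if the arm or the gripper's body presses on something with over 40 N, if the wrist force passes 120 N, or if a joint passes its speed limit or range.

ROBOT

A 6-joint arm with a two-finger parallel gripper is mounted at the origin on the work surface. World frame = base frame: x ahead of the robot, y to its left, z up, the work surface at z = 0. Lengths are in m, angles in rad, forces in N, time in s.
With the tool pointing down it reaches from about 0.425 to 0.95 m from the base axis. Payload 3.5 kg.
Tool frame: the origin (TCP) lies between the finger pads; the fingertips stand 25 mm ahead of it and the grasp point (between the pads) lies 6 mm ahead of it (ctrl.finger_overhang is the distance from the TCP to the fingertips, in m); x points along the fingers, y is the direction in which the jaws open and shut, and the axes are right-handed (so a half turn about x gives the same grasp; the last joint's range is limited). The gripper opens to 85 mm and grips with 20 to 120 N. Pads are 22 mm wide; open, the fingers measure 114 mm over their backs; the gripper's body (76 mm by 85 mm) begins 54 mm behind the grasp point. The pads swing forward as they close: fully open they stand 13 mm farther back than shut.
Start: joints at [1.197, 0.286, 1.577, -0, 1.279, -0.15], TCP at [0.15, 0.658, 0.256] pointing down, gripper open.
Joint ranges: [-2.77, 2.77], [-0.9, 2.22], [0.21, 2.48], [-1.53, 4.67], [0.24, 2.81], [-2.84, 2.84]. Speed limits (rad/s): [2.79, 2.79, 3.14, 3.14, 3.14, 3.14].

INTERFACE

Orientations are given as a unit quaternion [x, y, z, w].
In Python, from plant import ctrl gives the robot as it stands.
- The arm moves only by the tool play_rows, never from a script. Its argument "targets" is a list of rows, each an object with "delta_pos": the shift along the world's x, y, z normalised to -1 to 1, where 1 is 1000 mm, a list of three; "delta_rot": the turn, a rotation vector about the world's x, y, z normalised to -1 to 1, where 1 is pi rad, a list of three; "claw": the finger opening in mm, from 0 to 85.4. In form: [{"delta_pos": [tx, ty, tz], "delta_rot": [wx, wy, wz], "claw": claw}, ...]. A call has 1 to 20 rows; each row is the pose to reach, as a shift and turn from the pose measured when the call began, turning the shorter way round; what a row does not reach only later rows make up. A row lasts 1/12 s, in which the tool goes at most 41.7 mm and 7.16 degrees, less where a joint would pass 70% of its speed; a pose out of reach is approached as far as the arm can. A call with a number of a shift or a turn outside -1 to 1 is refused whole. A call with a gripper value outside its range is refused whole. The fingers move at their own pace and stop on an object; "newtons" is the grip in N (left out, the last holds). Time passes only in rows, so rows that repeat a pose let the fingers close. It gives the time, the measured TCP pose, the force and the opening at its end, in the units of the state.
- ctrl.get_state(): the state, without advancing time (a new reading comes with each control period).
- ctrl.read_camera(name): name is "side" or "top"; returns the picture (480x640x3 uint8, blue, green, red); there is no depth.
- ctrl.calibration(name): a dict with "fx", "fy", "cx", "cy" (pixels), "camera_from_world" (4x4, takes a point from world to camera coordinates). Camera axes: x right, y down, z forward; pixel columns grow to the right and rows downward; lengths in m; the calibration is good to about 2 mm. A picture is of the moment at which its call begins. calibration takes no time and is no camera call.
- ctrl.sign_off(): hands the job in, once; it reports no verdict.
The state is a dict: "time": time; "qpos": joint angles; "dq": joint speeds; "joint_efforts": joint torques, N m; "eef_pos": TCP position; "tcp_rot": TCP orientation; "contact_force": force on the tool from outside, world axes, zero at the start; "wrist_torque": the same for the moment, N m; "opening": opening from 0.0 (shut) to 1.0 (fully open).
Only numpy, scipy, OpenCV 4.12 (cv2) and the standard library are available. Lean on these libraries where they do the work, as an engineer would, in place of code of your own. Each camera call takes 0.05 s, during which the arm holds its last target. There are 200 camera calls.

## Working session

There is one attempt and no reset: what is moved stays moved. The work goes in short steps, Python scripts to look and compute and a tool call to move; the robot and the scene stay as the last step left them, time stands still between calls to the robot, and variables do not carry over. Pictures are saved under pics/ and viewed, about 12 in all and at most 16, crops included, and the job is handed in when it is done.

Besides the shell and the picture viewer there is one more tool, called after ">>>" in YAML: its name, and indented under it one key for each argument. play_rows: Moves the arm, as the interface text tells. Its arguments: {"type":"object","properties":{"targets":{"type":"array"},"newtons":{"type":"number"}},"required":["targets"]}

```bash
mkdir -p pics; ls; python3 - <<'E'
from plant import ctrl
import cv2
for n in("top","side"):
    cv2.imwrite(f"pics/{n}0.png",ctrl.read_camera(n)); c=ctrl.calibration(n); print(n,c)
print(ctrl.get_state(),ctrl.finger_overhang)
E
```

```text
pics
top {'fx': 445.77144246165267, 'fy': 445.77144246165267, 'cx': 325.7630751483823, 'cy': 243.02691475684333, 'camera_from_world': array([[ 0.0215154 , -0.99946568,  0.02460592, -0.03678993],
       [-0.99760961, -0.02307898, -0.06513399,  0.55521067],
       [ 0.06566707, -0.02314572, -0.99757311,  1.06628672],
       [ 0.        ,  0.        ,  0.        ,  1.        ]])}
side {'fx': 584.6706769529613, 'fy': 584.6706769529613, 'cx': 328.3134972730036, 'cy': 242.33766665502378, 'camera_from_world': array([[ 0.84271717, -0.53795289,  0.02084351, -0.45629233],
       [-0.32615213, -0.54096287, -0.77523155,  0.28928129],
       [ 0.42831362,  0.64650279, -0.63133318,  1.02445268],
       [ 0.        ,  0.        ,  0.        ,  1.        ]])}
{'time': 0.1, 'qpos': array([ 1.19701518e+00,  2.87124955e-01,  1.57808994e+00, -3.63808548e-05,
        1.27858939e+00, -1.50020305e-01]), 'dq': array([-0.00046665, -0.00255402, -0.00156589,  0.00183772, -0.00071978,
       -0.00029261]), 'joint_efforts': array([ 1.02582599e-03, -4.07295334e+01, -2.93700242e+01, -1.54517029e-04,
        3.42992127e-03,  7.81409071e-08]), 'eef_pos': array([0.14956566, 0.65764389, 0.25502138]), 'tcp_rot': array([ 0.07818426,  0.70287643, -0.07970118,  0.70249531]), 'contact_force': array([-0.43142931, -0.36796027,  0.47760972]), 'wrist_torque': array([-0.02734538, -0.00325438, -0.00598961]), 'opening': 1.002921627962517} 0.025
```

View pics/top0.png

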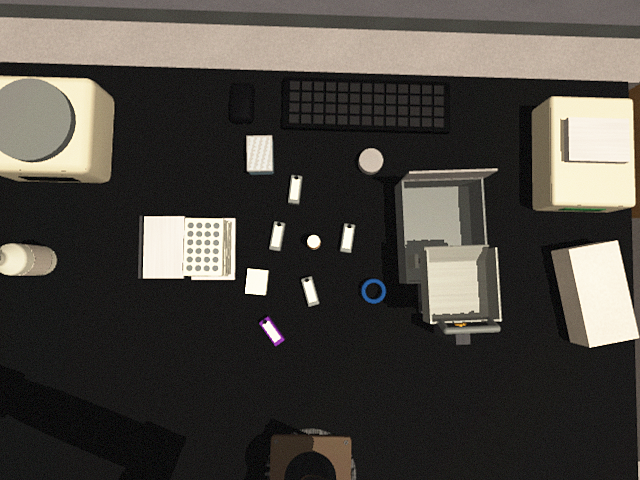

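View pics/side0.png

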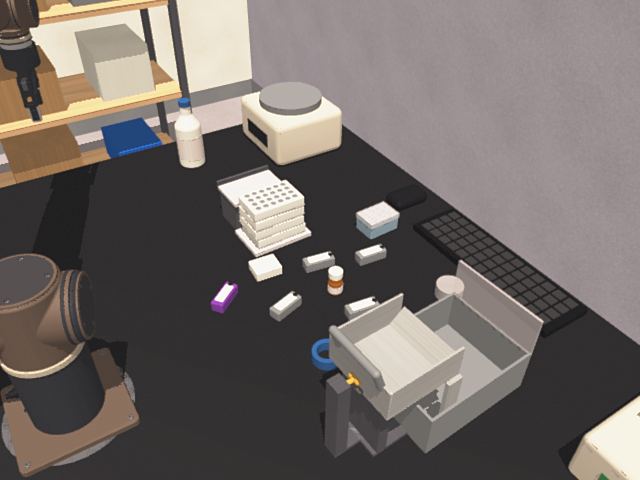

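The top view shows four grey cartridges at about (295,189), (277,236), (347,238) and (310,291). The purple decoy is at (272,331). The stack and shelf are at left (185,247), the waste station is at right, and the bar is near (470,327).

```bash
cat > h.py <<'E'
import numpy as np, cv2
from plant import ctrl
def ray(n,uv,z):
    c=ctrl.calibration(n);T=c["camera_from_world"];R,t=T[:3,:3],T[:3,3];o=-R.T@t
    d=R.T@np.array([(uv[0]-c["cx"])/c["fx"],(uv[1]-c["cy"])/c["fy"],1]);return o+d*(z-o[2])/d[2]
def proj(n,p):
    c=ctrl.calibration(n);q=c["camera_from_world"]@np.append(p,1);return np.array([c["fx"]*q[0]/q[2]+c["cx"],c["fy"]*q[1]/q[2]+c["cy"]])
def blobs(img,x0,y0,x1,y1,th=60,z=0.024,amin=100):
    g=cv2.cvtColor(img,cv2.COLOR_BGR2GRAY)[y0:y1,x0:x1]
    cs,_=cv2.findContours((g>th).astype(np.uint8),cv2.RETR_EXTERNAL,cv2.CHAIN_APPROX_NONE)
    for k in cs:
        if cv2.contourArea(k)<amin: continue
        p=np.array([ray("top",q[0]+[x0,y0],z)[:2] for q in k],np.float32)
        (cx,cy),(w,h),a=cv2.minAreaRect(p)
        if w<h: w,h,a=h,w,a+90
        print("blob px",(k[:,0].mean(0)+[x0,y0]).round(),"xy",round(cx,4),round(cy,4),"size",round(w,4),round(h,4),"yaw",round((a+90)%180-90,1))
E
python3 - <<'E'
from h import *
im=cv2.imread("pics/top0.png")
print("th40");blobs(im,237,165,390,350,th=40)
print("th150");blobs(im,237,165,390,350,th=150)
a=cv2.resize(im[160:350,240:400],None,fx=2.5,fy=2.5,interpolation=cv2.INTER_CUBIC)
b=cv2.resize(im[200:300,130:245],None,fx=3.4,fy=3.4,interpolation=cv2.INTER_CUBIC)
c=cv2.resize(im[160:350,390:510],None,fx=2.5,fy=2.5,interpolation=cv2.INTER_CUBIC)
H=475
cv=np.zeros((600,800,3),np.uint8);cv[:475,:400]=a[:475,:400];cv[:340,400:791]=b
cv2.imwrite("pics/z.png",cv)
d=np.zeros((500,700,3),np.uint8);d[:475,:300]=c
s=cv2.imread("pics/side0.png");d[:400,300:700]=cv2.resize(s[290:450,310:470],(400,400),interpolation=cv2.INTER_CUBIC)
cv2.imwrite("pics/z2.png",d)
E
```

```text
th40
blob px [271. 330.] xy 0.3429 0.1006 size 0.0702 0.0298 yaw 36.7
blob px [373. 291.] xy 0.4424 -0.1407 size 0.0581 0.0576 yaw -88.9
blob px [310. 291.] xy 0.4392 0.0114 size 0.071 0.029 yaw 17.3
blob px [256. 281.] xy 0.4593 0.1398 size 0.0623 0.0538 yaw -4.0
blob px [314. 242.] xy 0.5586 0.0055 size 0.0364 0.0315 yaw 1.3
blob px [347. 238.] xy 0.5696 -0.0763 size 0.0716 0.0295 yaw -7.1
blob px [277. 236.] xy 0.5704 0.0944 size 0.0715 0.0298 yaw -9.0
blob px [295. 189.] xy 0.6851 0.0539 size 0.0736 0.0296 yaw -5.6
blob px [370. 168.] xy 0.7388 -0.1291 size 0.0591 0.0224 yaw -88.4
blob px [260. 169.] xy 0.7314 0.1412 size 0.0657 0.0222 yaw -88.4
th150
blob px [271. 331.] xy 0.3422 0.1016 size 0.0528 0.0208 yaw 37.2
blob px [310. 291.] xy 0.4391 0.0116 size 0.0659 0.0241 yaw 17.3
blob px [256. 281.] xy 0.4594 0.1405 size 0.0608 0.051 yaw -4.6
blob px [313. 241.] xy 0.5598 0.0055 size 0.0315 0.0291 yaw -88.6
blob px [347. 237.] xy 0.5697 -0.0762 size 0.0656 0.024 yaw -7.9
blob px [277. 235.] xy 0.5704 0.0947 size 0.0653 0.0236 yaw -8.3
blob px [295. 188.] xy 0.6861 0.0538 size 0.0653 0.023 yaw -5.6
blob px [260. 168.] xy 0.7364 0.1414 size 0.0608 0.0124 yaw -88.4
```

View pics/z.png

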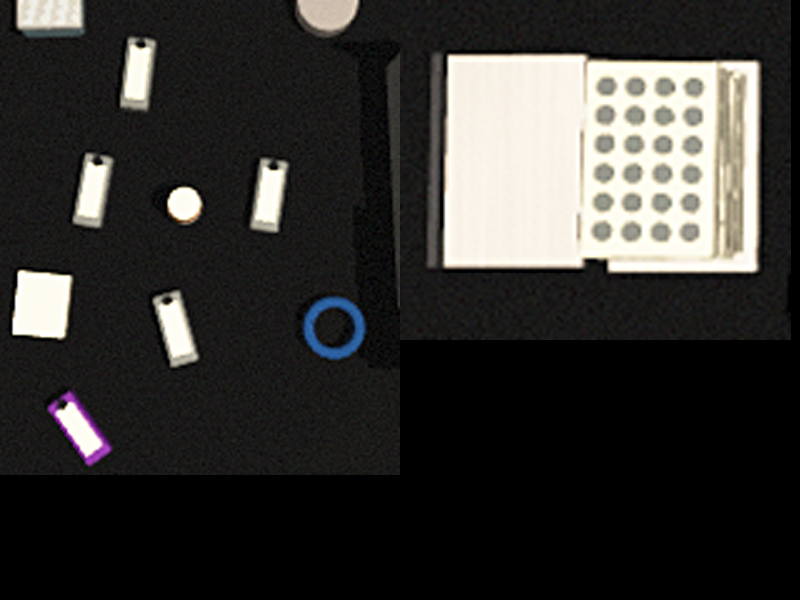

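View pics/z2.png

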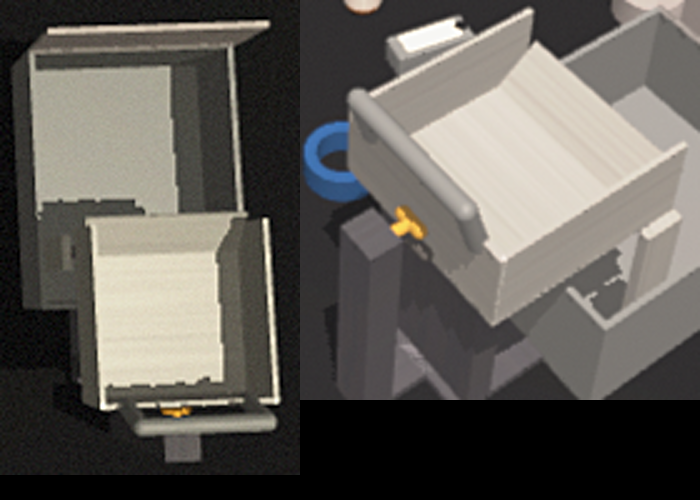

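The zooms confirm the layout. The deck is on the +y side of the stack, the stop is its dark left edge, and the bucket opens to +x with its bar on the robot side. Next: poses of the fixtures and the tool's yaw.

```bash
python3 - <<'E'
from h import *
from scipy.spatial.transform import Rotation as R
np.set_printoptions(precision=4,suppress=True)
A=lambda u,v:(390+u/2.5,160+v/2.5)
B=lambda u,v:(130+(u-400)/3.4,200+v/3.4)
S=lambda u,v:(310+(u-300)/2.5,290+v/2.5)
for n,p,z in[("barL",A(133,425),.228),("barR",A(273,415),.228),("bktBL",A(100,404),.197),("bktBR",A(277,401),.197),("bktFL",A(88,222),.197),("bktFR",A(265,220),.197),("floorFL?",A(98,265),.139),("binFL",A(32,57),.09),("latchpost",A(183,447),.172),
 ("deckFL",B(447,55),.086),("deckBL",B(443,267),.086),("deckFR",B(586,55),.086),("deckBR",B(583,267),.086),("plFR",B(717,64),.114),("plBR",B(715,257),.114),("plFL",B(587,64),.114),("plBL",B(584,257),.114)]:
    print(n,np.round(p,1),ray("top",p,z))
for n,p in[("sbarL",S(357,100)),("sbarR",S(468,215))]: print(n,p,ray("side",p,.228))
s=ctrl.get_state();print(R.from_quat(s["tcp_rot"]).as_matrix())
E
```

```text
barL [443.2 330. ] [ 0.3774 -0.2523  0.228 ]
barR [499.2 326. ] [ 0.3872 -0.3626  0.228 ]
bktBL [430.  321.6] [ 0.3899 -0.2343  0.197 ]
bktBR [500.8 320.4] [ 0.3951 -0.3788  0.197 ]
bktFL [425.2 248.8] [ 0.537  -0.2235  0.197 ]
bktFR [496. 248.] [ 0.542  -0.3695  0.197 ]
floorFL? [429.2 266. ] [ 0.5033 -0.2469  0.139 ]
binFL [402.8 182.8] [ 0.6943 -0.1972  0.09  ]
latchpost [463.2 338.8] [ 0.3533 -0.3103  0.172 ]
deckFL [143.8 216.2] [0.6029 0.3912 0.086 ]
deckBL [142.6 278.5] [0.462 0.387 0.086]
deckFR [184.7 216.2] [0.6052 0.2992 0.086 ]
deckBR [183.8 278.5] [0.4639 0.2952 0.086 ]
plFR [223.2 218.8] [0.5981 0.206  0.114 ]
plBR [222.6 275.6] [0.4727 0.2027 0.114 ]
plFL [185.  218.8] [0.596 0.29  0.114]
plBL [184.1 275.6] [0.4709 0.2867 0.114 ]
sbarL (332.8, 330.0) [ 0.377  -0.2613  0.228 ]
sbarR (377.2, 376.0) [ 0.3832 -0.3648  0.228 ]
[[-0.0008  0.2219  0.9751]
 [-0.0021  0.9751 -0.2219]
 [-1.     -0.0022 -0.0003]]
```

Fixtures agree with the given sizes: stand yaw is about 1.6° and waste station yaw about 3.8°. I take the bar at (0.381,-0.309), the bucket floor at (0.458,-0.303) and the plate at (0.534,0.246). Going to the first cartridge at (0.570,0.0945).

>>> play_rows:
  targets:
    - {"delta_pos": [0.421,-0.563,-0.035],"delta_rot": [0,0,0.023],"claw": 50}
    - {"delta_pos": [0.421,-0.563,-0.035],"delta_rot": [0,0,0.023],"claw": 50}
    - {"delta_pos": [0.421,-0.563,-0.035],"delta_rot": [0,0,0.023],"claw": 50}
    - {"delta_pos": [0.421,-0.563,-0.035],"delta_rot": [0,0,0.023],"claw": 50}
    - {"delta_pos": [0.421,-0.563,-0.035],"delta_rot": [0,0,0.023],"claw": 50}
    - {"delta_pos": [0.421,-0.563,-0.035],"delta_rot": [0,0,0.023],"claw": 50}
    - {"delta_pos": [0.421,-0.563,-0.035],"delta_rot": [0,0,0.023],"claw": 50}
    - {"delta_pos": [0.421,-0.563,-0.035],"delta_rot": [0,0,0.023],"claw": 50}
    - {"delta_pos": [0.421,-0.563,-0.035],"delta_rot": [0,0,0.023],"claw": 50}
    - {"delta_pos": [0.421,-0.563,-0.035],"delta_rot": [0,0,0.023],"claw": 50}
    - {"delta_pos": [0.421,-0.563,-0.035],"delta_rot": [0,0,0.023],"claw": 50}
    - {"delta_pos": [0.421,-0.563,-0.035],"delta_rot": [0,0,0.023],"claw": 50}
    - {"delta_pos": [0.421,-0.563,-0.035],"delta_rot": [0,0,0.023],"claw": 50}
    - {"delta_pos": [0.421,-0.563,-0.035],"delta_rot": [0,0,0.023],"claw": 50}
    - {"delta_pos": [0.421,-0.563,-0.035],"delta_rot": [0,0,0.023],"claw": 50}
    - {"delta_pos": [0.421,-0.563,-0.035],"delta_rot": [0,0,0.023],"claw": 50}
    - {"delta_pos": [0.421,-0.563,-0.035],"delta_rot": [0,0,0.023],"claw": 50}
    - {"delta_pos": [0.421,-0.563,-0.035],"delta_rot": [0,0,0.023],"claw": 50}
    - {"delta_pos": [0.421,-0.563,-0.035],"delta_rot": [0,0,0.023],"claw": 50}
    - {"delta_pos": [0.421,-0.563,-0.035],"delta_rot": [0,0,0.023],"claw": 50}
  newtons: 40

```text
time: 1.77
eef_pos: [0.57, 0.0947, 0.2194]
tcp_rot: [0.053, 0.706, -0.054, 0.704]
contact_force: [-1.0, -0.0, 1.1]
opening: 0.584
```

>>> play_rows:
  targets:
    - {"delta_pos": [0,0,-0.13],"delta_rot": [0,0,0],"claw": 50}
    - {"delta_pos": [0,0,-0.13],"delta_rot": [0,0,0],"claw": 50}
    - {"delta_pos": [0,0,-0.13],"delta_rot": [0,0,0],"claw": 50}
    - {"delta_pos": [0,0,-0.16],"delta_rot": [0,0,0],"claw": 50}
    - {"delta_pos": [0,0,-0.175],"delta_rot": [0,0,0],"claw": 50}
    - {"delta_pos": [0,0,-0.188],"delta_rot": [0,0,0],"claw": 50}
    - {"delta_pos": [0,0,-0.188],"delta_rot": [0,0,0],"claw": 50}
    - {"delta_pos": [0,0,-0.188],"delta_rot": [0,0,0],"claw": 15}
    - {"delta_pos": [0,0,-0.188],"delta_rot": [0,0,0],"claw": 15}
    - {"delta_pos": [0,0,-0.188],"delta_rot": [0,0,0],"claw": 15}
    - {"delta_pos": [0,0,-0.188],"delta_rot": [0,0,0],"claw": 15}
    - {"delta_pos": [0,0,-0.188],"delta_rot": [0,0,0],"claw": 15}
    - {"delta_pos": [0,0,-0.17],"delta_rot": [0,0,0],"claw": 15}
    - {"delta_pos": [0,0,-0.13],"delta_rot": [0,0,0],"claw": 15}
    - {"delta_pos": [0,0,-0.09],"delta_rot": [0,0,0],"claw": 15}
    - {"delta_pos": [0,0,-0.05],"delta_rot": [0,0,0],"claw": 15}
    - {"delta_pos": [0,0,0],"delta_rot": [0,0,0],"claw": 15}
    - {"delta_pos": [0,0,0.04],"delta_rot": [0,0,0],"claw": 15}
    - {"delta_pos": [0,0,0.06],"delta_rot": [0,0,0],"claw": 15}
    - {"delta_pos": [0,0,0.06],"delta_rot": [0,0,0],"claw": 15}
  newtons: 60

```text
time: 3.43
eef_pos: [0.5732, 0.0947, 0.2887]
tcp_rot: [0.053, 0.7, -0.054, 0.71]
contact_force: [0.7, -0.0, -0.1]
opening: 0.31
```

>>> play_rows:
  targets:
    - {"delta_pos": [-0.108,-0.428,-0.009],"delta_rot": [0,0,0.069],"claw": 15}
    - {"delta_pos": [-0.108,-0.428,-0.009],"delta_rot": [0,0,0.069],"claw": 15}
    - {"delta_pos": [-0.108,-0.428,-0.009],"delta_rot": [0,0,0.069],"claw": 15}
    - {"delta_pos": [-0.108,-0.428,-0.009],"delta_rot": [0,0,0.069],"claw": 15}
    - {"delta_pos": [-0.108,-0.428,-0.009],"delta_rot": [0,0,0.069],"claw": 15}
    - {"delta_pos": [-0.108,-0.428,-0.009],"delta_rot": [0,0,0.069],"claw": 15}
    - {"delta_pos": [-0.108,-0.428,-0.009],"delta_rot": [0,0,0.069],"claw": 15}
    - {"delta_pos": [-0.108,-0.428,-0.009],"delta_rot": [0,0,0.069],"claw": 15}
    - {"delta_pos": [-0.108,-0.428,-0.009],"delta_rot": [0,0,0.069],"claw": 15}
    - {"delta_pos": [-0.108,-0.428,-0.009],"delta_rot": [0,0,0.069],"claw": 15}
    - {"delta_pos": [-0.108,-0.428,-0.009],"delta_rot": [0,0,0.069],"claw": 15}
    - {"delta_pos": [-0.108,-0.428,-0.009],"delta_rot": [0,0,0.069],"claw": 15}
    - {"delta_pos": [-0.108,-0.428,-0.009],"delta_rot": [0,0,0.069],"claw": 15}
    - {"delta_pos": [-0.108,-0.428,-0.009],"delta_rot": [0,0,0.069],"claw": 15}

```text
time: 4.6
eef_pos: [0.4648, -0.3327, 0.2787]
tcp_rot: [-0.022, 0.702, 0.023, 0.711]
contact_force: [0.1, 0.1, -0.3]
opening: 0.304
```

>>> play_rows:
  targets:
    - {"delta_pos": [0,0,-0.04],"delta_rot": [0,0.004,0],"claw": 15}
    - {"delta_pos": [0,0,-0.075],"delta_rot": [0,0.004,0],"claw": 15}
    - {"delta_pos": [0,0,-0.09],"delta_rot": [0,0.004,0],"claw": 15}
    - {"delta_pos": [0,0,-0.102],"delta_rot": [0,0.004,0],"claw": 15}
    - {"delta_pos": [0,0,-0.102],"delta_rot": [0,0.004,0],"claw": 15}
    - {"delta_pos": [0,0,-0.102],"delta_rot": [0,0.004,0],"claw": 15}

```text
time: 5.1
eef_pos: [0.4655, -0.3311, 0.1767]
tcp_rot: [-0.022, 0.707, 0.025, 0.707]
contact_force: [0.5, -0.1, -0.2]
opening: 0.309
```

>>> play_rows:
  targets:
    - {"delta_pos": [0,0,0],"delta_rot": [0,0,0],"claw": 40}
    - {"delta_pos": [0,0,0],"delta_rot": [0,0,0],"claw": 40}
    - {"delta_pos": [0,0,0],"delta_rot": [0,0,0],"claw": 40}
    - {"delta_pos": [0,0,0.04],"delta_rot": [0,0,0],"claw": 40}
    - {"delta_pos": [0,0,0.08],"delta_rot": [0,0,0],"claw": 40}
    - {"delta_pos": [0,0,0.104],"delta_rot": [0,0,0],"claw": 50}
    - {"delta_pos": [0,0,0.104],"delta_rot": [0,0,0],"claw": 50}
    - {"delta_pos": [0,0,0.104],"delta_rot": [0,0,0],"claw": 50}

```text
time: 5.77
eef_pos: [0.4663, -0.3323, 0.2837]
tcp_rot: [-0.024, 0.705, 0.023, 0.708]
contact_force: [-0.3, 0.7, -0.5]
opening: 0.581
```

```bash
python3 - <<'E'
from h import *
im=ctrl.read_camera("top");cv2.imwrite("pics/t1.png",im);blobs(im,237,165,390,350,th=150)
E
```

```text
blob px [271. 331.] xy 0.3421 0.101 size 0.0472 0.0162 yaw 37.2
blob px [309. 288.] xy 0.4433 0.0138 size 0.0569 0.0239 yaw 15.4
blob px [256. 281.] xy 0.4594 0.1405 size 0.0608 0.051 yaw -4.6
blob px [313. 241.] xy 0.5598 0.0055 size 0.0315 0.0291 yaw -88.6
blob px [347. 237.] xy 0.5701 -0.0764 size 0.0647 0.0236 yaw -7.6
blob px [295. 188.] xy 0.6861 0.0539 size 0.0653 0.0232 yaw -5.6
blob px [260. 168.] xy 0.7364 0.1414 size 0.0608 0.0124 yaw -88.4
```

View pics/t1.png

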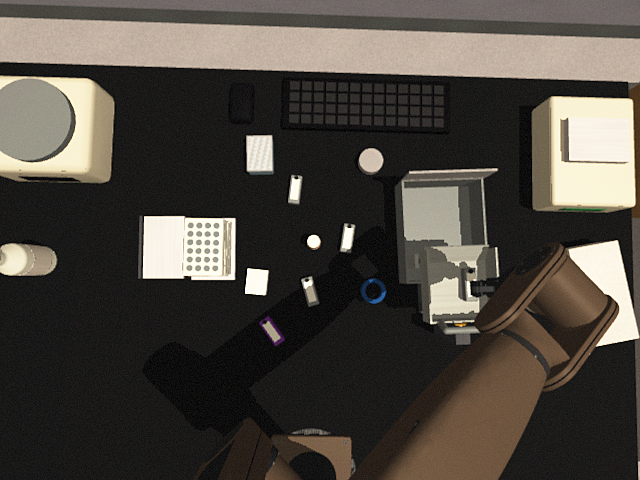

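The first cartridge lies in the bucket at about (467,283). The other three haven't moved; the change at (309,288) is the arm's shadow. Next is the one at (347,237).

>>> play_rows:
  targets:
    - {"delta_pos": [0.104,0.256,0],"delta_rot": [0,0,-0.063],"claw": 50}
    - {"delta_pos": [0.104,0.256,0],"delta_rot": [0,0,-0.063],"claw": 50}
    - {"delta_pos": [0.104,0.256,0],"delta_rot": [0,0,-0.063],"claw": 50}
    - {"delta_pos": [0.104,0.256,0],"delta_rot": [0,0,-0.063],"claw": 50}
    - {"delta_pos": [0.104,0.256,0],"delta_rot": [0,0,-0.063],"claw": 50}
    - {"delta_pos": [0.104,0.256,0],"delta_rot": [0,0,-0.063],"claw": 50}
    - {"delta_pos": [0.104,0.256,0],"delta_rot": [0,0,-0.063],"claw": 50}
    - {"delta_pos": [0.104,0.256,-0.04],"delta_rot": [0,0,-0.063],"claw": 50}
    - {"delta_pos": [0.104,0.256,-0.1],"delta_rot": [0,0,-0.063],"claw": 50}
    - {"delta_pos": [0.104,0.256,-0.16],"delta_rot": [0,0,-0.063],"claw": 50}
    - {"delta_pos": [0.104,0.256,-0.16],"delta_rot": [0,0,-0.063],"claw": 50}
    - {"delta_pos": [0.104,0.256,-0.16],"delta_rot": [0,0,-0.063],"claw": 50}
    - {"delta_pos": [0.104,0.256,-0.16],"delta_rot": [0,0,-0.063],"claw": 50}

```text
time: 6.9
eef_pos: [0.5668, -0.0747, 0.1174]
tcp_rot: [0.048, 0.708, -0.045, 0.703]
contact_force: [-0.3, -0.0, 1.4]
opening: 0.587
```

>>> play_rows:
  targets:
    - {"delta_pos": [0.003,-0.0015,-0.04],"delta_rot": [0,-0.002,0],"claw": 50}
    - {"delta_pos": [0.003,-0.0015,-0.07],"delta_rot": [0,-0.002,0],"claw": 50}
    - {"delta_pos": [0.003,-0.0015,-0.086],"delta_rot": [0,-0.002,0],"claw": 50}
    - {"delta_pos": [0.003,-0.0015,-0.086],"delta_rot": [0,-0.002,0],"claw": 50}
    - {"delta_pos": [0.003,-0.0015,-0.086],"delta_rot": [0,-0.002,0],"claw": 15}
    - {"delta_pos": [0.003,-0.0015,-0.086],"delta_rot": [0,-0.002,0],"claw": 15}
    - {"delta_pos": [0.003,-0.0015,-0.086],"delta_rot": [0,-0.002,0],"claw": 15}
    - {"delta_pos": [0.003,-0.0015,-0.086],"delta_rot": [0,-0.002,0],"claw": 15}
    - {"delta_pos": [0.003,-0.0015,-0.086],"delta_rot": [0,-0.002,0],"claw": 15}
    - {"delta_pos": [0.003,-0.0015,-0.06],"delta_rot": [0,-0.002,0],"claw": 15}
    - {"delta_pos": [0.003,-0.0015,-0.02],"delta_rot": [0,-0.002,0],"claw": 15}
    - {"delta_pos": [0.003,-0.0015,0.02],"delta_rot": [0,-0.002,0],"claw": 15}
    - {"delta_pos": [0.003,-0.0015,0.06],"delta_rot": [0,-0.002,0],"claw": 15}
    - {"delta_pos": [0.003,-0.0015,0.1],"delta_rot": [0,-0.002,0],"claw": 15}
    - {"delta_pos": [0.003,-0.0015,0.14],"delta_rot": [0,-0.002,0],"claw": 15}
    - {"delta_pos": [0.003,-0.0015,0.165],"delta_rot": [0,-0.002,0],"claw": 15}
    - {"delta_pos": [0.003,-0.0015,0.165],"delta_rot": [0,-0.002,0],"claw": 15}
    - {"delta_pos": [0.003,-0.0015,0.165],"delta_rot": [0,-0.002,0],"claw": 15}

```text
time: 8.4
eef_pos: [0.5707, -0.0765, 0.2859]
tcp_rot: [0.047, 0.704, -0.046, 0.707]
contact_force: [-0.2, -1.1, -1.0]
opening: 0.309
```

>>> play_rows:
  targets:
    - {"delta_pos": [-0.11,-0.197,0],"delta_rot": [0,0,0.063],"claw": 15}
    - {"delta_pos": [-0.11,-0.197,0],"delta_rot": [0,0,0.063],"claw": 15}
    - {"delta_pos": [-0.11,-0.197,0],"delta_rot": [0,0,0.063],"claw": 15}
    - {"delta_pos": [-0.11,-0.197,0],"delta_rot": [0,0,0.063],"claw": 15}
    - {"delta_pos": [-0.11,-0.197,0],"delta_rot": [0,0,0.063],"claw": 15}
    - {"delta_pos": [-0.11,-0.197,0],"delta_rot": [0,0,0.063],"claw": 15}
    - {"delta_pos": [-0.11,-0.197,0],"delta_rot": [0,0,0.063],"claw": 15}
    - {"delta_pos": [-0.11,-0.197,0],"delta_rot": [0,0,0.063],"claw": 15}
    - {"delta_pos": [-0.11,-0.197,-0.04],"delta_rot": [0,0,0.063],"claw": 15}
    - {"delta_pos": [-0.11,-0.197,-0.08],"delta_rot": [0,0,0.063],"claw": 15}
    - {"delta_pos": [-0.11,-0.197,-0.1],"delta_rot": [0,0,0.063],"claw": 15}
    - {"delta_pos": [-0.11,-0.197,-0.109],"delta_rot": [0,0,0.063],"claw": 15}
    - {"delta_pos": [-0.11,-0.197,-0.109],"delta_rot": [0,0,0.063],"claw": 15}
    - {"delta_pos": [-0.11,-0.197,-0.109],"delta_rot": [0,0,0.063],"claw": 15}

```text
time: 9.57
eef_pos: [0.4616, -0.2725, 0.1777]
tcp_rot: [-0.023, 0.705, 0.025, 0.708]
contact_force: [-1.3, -1.2, 4.9]
opening: 0.311
```

>>> play_rows:
  targets:
    - {"delta_pos": [0,0,0],"delta_rot": [0,0,0],"claw": 40}
    - {"delta_pos": [0,0,0],"delta_rot": [0,0,0],"claw": 40}
    - {"delta_pos": [0,0,0],"delta_rot": [0,0,0],"claw": 40}
    - {"delta_pos": [0,0,0.04],"delta_rot": [0,0,0],"claw": 40}
    - {"delta_pos": [0,0,0.08],"delta_rot": [0,0,0],"claw": 40}
    - {"delta_pos": [0,0,0.106],"delta_rot": [0,0,0],"claw": 50}
    - {"delta_pos": [0,0,0.106],"delta_rot": [0,0,0],"claw": 50}
    - {"delta_pos": [0,0,0.106],"delta_rot": [0,0,0],"claw": 50}

```text
time: 10.23
eef_pos: [0.4629, -0.2718, 0.2857]
tcp_rot: [-0.025, 0.704, 0.025, 0.71]
contact_force: [-0.4, -0.9, -0.7]
opening: 0.585
```

```bash
python3 - <<'E'
from h import *
im=ctrl.read_camera("top");cv2.imwrite("pics/t2.png",im);blobs(im,237,165,390,350,th=60)
E
```

```text
blob px [271. 331.] xy 0.3426 0.1017 size 0.0534 0.0211 yaw 37.2
blob px [375. 293.] xy 0.4384 -0.1456 size 0.0567 0.0453 yaw -46.6
blob px [310. 291.] xy 0.4399 0.0125 size 0.069 0.0261 yaw 17.4
blob px [256. 281.] xy 0.4594 0.1401 size 0.0618 0.0528 yaw -4.4
blob px [314. 241.] xy 0.5574 0.0055 size 0.034 0.0315 yaw 1.4
blob px [295. 188.] xy 0.6857 0.054 size 0.0715 0.0286 yaw -5.2
blob px [370. 168.] xy 0.7389 -0.1303 size 0.0567 0.0224 yaw -88.4
blob px [260. 169.] xy 0.7315 0.1412 size 0.0657 0.0222 yaw -88.4
```

>>> play_rows:
  targets:
    - {"delta_pos": [0.223,0.326,0],"delta_rot": [0,0,-0.053],"claw": 50}
    - {"delta_pos": [0.223,0.326,0],"delta_rot": [0,0,-0.053],"claw": 50}
    - {"delta_pos": [0.223,0.326,0],"delta_rot": [0,0,-0.053],"claw": 50}
    - {"delta_pos": [0.223,0.326,0],"delta_rot": [0,0,-0.053],"claw": 50}
    - {"delta_pos": [0.223,0.326,0],"delta_rot": [0,0,-0.053],"claw": 50}
    - {"delta_pos": [0.223,0.326,0],"delta_rot": [0,0,-0.053],"claw": 50}
    - {"delta_pos": [0.223,0.326,0],"delta_rot": [0,0,-0.053],"claw": 50}
    - {"delta_pos": [0.223,0.326,0],"delta_rot": [0,0,-0.053],"claw": 50}
    - {"delta_pos": [0.223,0.326,0],"delta_rot": [0,0,-0.053],"claw": 50}
    - {"delta_pos": [0.223,0.326,0],"delta_rot": [0,0,-0.053],"claw": 50}
    - {"delta_pos": [0.223,0.326,-0.04],"delta_rot": [0,0,-0.053],"claw": 50}
    - {"delta_pos": [0.223,0.326,-0.1],"delta_rot": [0,0,-0.053],"claw": 50}
    - {"delta_pos": [0.223,0.326,-0.16],"delta_rot": [0,0,-0.053],"claw": 50}
    - {"delta_pos": [0.223,0.326,-0.16],"delta_rot": [0,0,-0.053],"claw": 50}
    - {"delta_pos": [0.223,0.326,-0.16],"delta_rot": [0,0,-0.053],"claw": 50}
    - {"delta_pos": [0.223,0.326,-0.16],"delta_rot": [0,0,-0.053],"claw": 50}

```text
time: 11.62
eef_pos: [0.6817, 0.0555, 0.1182]
tcp_rot: [0.035, 0.708, -0.033, 0.704]
contact_force: [0.7, 1.3, 0.5]
opening: 0.586
```

>>> play_rows:
  targets:
    - {"delta_pos": [0.004,-0.0015,-0.04],"delta_rot": [0,-0.002,0],"claw": 50}
    - {"delta_pos": [0.004,-0.0015,-0.07],"delta_rot": [0,-0.002,0],"claw": 50}
    - {"delta_pos": [0.004,-0.0015,-0.087],"delta_rot": [0,-0.002,0],"claw": 50}
    - {"delta_pos": [0.004,-0.0015,-0.087],"delta_rot": [0,-0.002,0],"claw": 50}
    - {"delta_pos": [0.004,-0.0015,-0.087],"delta_rot": [0,-0.002,0],"claw": 15}
    - {"delta_pos": [0.004,-0.0015,-0.087],"delta_rot": [0,-0.002,0],"claw": 15}
    - {"delta_pos": [0.004,-0.0015,-0.087],"delta_rot": [0,-0.002,0],"claw": 15}
    - {"delta_pos": [0.004,-0.0015,-0.087],"delta_rot": [0,-0.002,0],"claw": 15}
    - {"delta_pos": [0.004,-0.0015,-0.087],"delta_rot": [0,-0.002,0],"claw": 15}
    - {"delta_pos": [0.004,-0.0015,-0.06],"delta_rot": [0,-0.002,0],"claw": 15}
    - {"delta_pos": [0.004,-0.0015,-0.02],"delta_rot": [0,-0.002,0],"claw": 15}
    - {"delta_pos": [0.004,-0.0015,0.02],"delta_rot": [0,-0.002,0],"claw": 15}
    - {"delta_pos": [0.004,-0.0015,0.06],"delta_rot": [0,-0.002,0],"claw": 15}
    - {"delta_pos": [0.004,-0.0015,0.1],"delta_rot": [0,-0.002,0],"claw": 15}
    - {"delta_pos": [0.004,-0.0015,0.14],"delta_rot": [0,-0.002,0],"claw": 15}
    - {"delta_pos": [0.004,-0.0015,0.175],"delta_rot": [0,-0.002,0],"claw": 15}
    - {"delta_pos": [0.004,-0.0015,0.175],"delta_rot": [0,-0.002,0],"claw": 15}
    - {"delta_pos": [0.004,-0.0015,0.175],"delta_rot": [0,-0.002,0],"claw": 15}

```text
time: 13.12
eef_pos: [0.687, 0.0541, 0.2986]
tcp_rot: [0.035, 0.703, -0.033, 0.71]
contact_force: [-0.4, 0.4, -2.2]
opening: 0.305
```

>>> play_rows:
  targets:
    - {"delta_pos": [-0.222,-0.387,0],"delta_rot": [0,0,0.052],"claw": 15}
    - {"delta_pos": [-0.222,-0.387,0],"delta_rot": [0,0,0.052],"claw": 15}
    - {"delta_pos": [-0.222,-0.387,0],"delta_rot": [0,0,0.052],"claw": 15}
    - {"delta_pos": [-0.222,-0.387,0],"delta_rot": [0,0,0.052],"claw": 15}
    - {"delta_pos": [-0.222,-0.387,0],"delta_rot": [0,0,0.052],"claw": 15}
    - {"delta_pos": [-0.222,-0.387,0],"delta_rot": [0,0,0.052],"claw": 15}
    - {"delta_pos": [-0.222,-0.387,0],"delta_rot": [0,0,0.052],"claw": 15}
    - {"delta_pos": [-0.222,-0.387,0],"delta_rot": [0,0,0.052],"claw": 15}
    - {"delta_pos": [-0.222,-0.387,0],"delta_rot": [0,0,0.052],"claw": 15}
    - {"delta_pos": [-0.222,-0.387,0],"delta_rot": [0,0,0.052],"claw": 15}
    - {"delta_pos": [-0.222,-0.387,0],"delta_rot": [0,0,0.052],"claw": 15}
    - {"delta_pos": [-0.222,-0.387,0],"delta_rot": [0,0,0.052],"claw": 15}
    - {"delta_pos": [-0.222,-0.387,-0.04],"delta_rot": [0,0,0.052],"claw": 15}
    - {"delta_pos": [-0.222,-0.387,-0.07],"delta_rot": [0,0,0.052],"claw": 15}
    - {"delta_pos": [-0.222,-0.387,-0.094],"delta_rot": [0,0,0.052],"claw": 15}
    - {"delta_pos": [-0.222,-0.387,-0.094],"delta_rot": [0,0,0.052],"claw": 15}
    - {"delta_pos": [-0.222,-0.387,-0.094],"delta_rot": [0,0,0.052],"claw": 15}

```text
time: 14.53
eef_pos: [0.4642, -0.3316, 0.2021]
tcp_rot: [-0.022, 0.704, 0.027, 0.709]
contact_force: [0.3, 1.0, -0.2]
opening: 0.31
```

>>> play_rows:
  targets:
    - {"delta_pos": [0,0,0],"delta_rot": [0,0,0],"claw": 40}
    - {"delta_pos": [0,0,0],"delta_rot": [0,0,0],"claw": 40}
    - {"delta_pos": [0,0,0],"delta_rot": [0,0,0],"claw": 40}
    - {"delta_pos": [0,0,0.04],"delta_rot": [0,0,0],"claw": 40}
    - {"delta_pos": [0,0,0.08],"delta_rot": [0,0,0],"claw": 40}
    - {"delta_pos": [0,0,0.08],"delta_rot": [0,0,0],"claw": 50}
    - {"delta_pos": [0,0,0.08],"delta_rot": [0,0,0],"claw": 50}
    - {"delta_pos": [0,0,0.08],"delta_rot": [0,0,0],"claw": 50}

```text
time: 15.2
eef_pos: [0.4643, -0.3315, 0.2827]
tcp_rot: [-0.022, 0.704, 0.026, 0.709]
contact_force: [0.1, -0.9, -0.4]
opening: 0.581
```

```bash
python3 - <<'E'
from h import *
im=ctrl.read_camera("top");s=ctrl.read_camera("side");blobs(im,237,165,390,350,th=60)
d=np.zeros((480,800,3),np.uint8);d[:475,:300]=cv2.resize(im[160:350,390:510],None,fx=2.5,fy=2.5);d[:,300:]=cv2.resize(s[250:442,300:500],(500,480));cv2.imwrite("pics/t3.png",d)
E
```

```text
blob px [271. 331.] xy 0.3423 0.1014 size 0.0528 0.0211 yaw 37.2
blob px [310. 291.] xy 0.4398 0.0125 size 0.0691 0.028 yaw 15.4
blob px [256. 281.] xy 0.4594 0.1401 size 0.0618 0.0529 yaw -4.5
blob px [314. 242.] xy 0.5574 0.0055 size 0.034 0.0315 yaw 1.4
blob px [370. 168.] xy 0.7389 -0.1303 size 0.0567 0.0224 yaw -88.4
blob px [260. 169.] xy 0.7314 0.1412 size 0.0657 0.0222 yaw -88.4
```

View pics/t3.png

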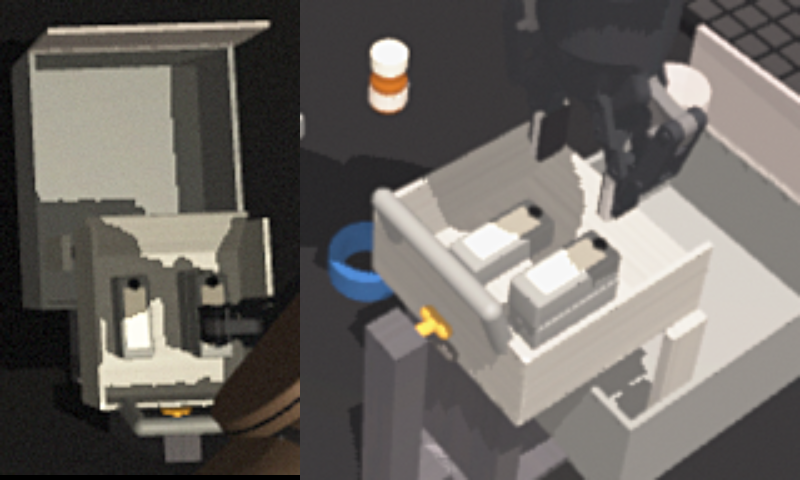

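Three cartridges are in the bucket: two stacked near crop (565,285) and one at (505,245). Last one: (0.4395, 0.012).

>>> play_rows:
  targets:
    - {"delta_pos": [-0.025,0.3435,0],"delta_rot": [0,0,0.074],"claw": 50}
    - {"delta_pos": [-0.025,0.3435,0],"delta_rot": [0,0,0.074],"claw": 50}
    - {"delta_pos": [-0.025,0.3435,0],"delta_rot": [0,0,0.074],"claw": 50}
    - {"delta_pos": [-0.025,0.3435,0],"delta_rot": [0,0,0.074],"claw": 50}
    - {"delta_pos": [-0.025,0.3435,0],"delta_rot": [0,0,0.074],"claw": 50}
    - {"delta_pos": [-0.025,0.3435,0],"delta_rot": [0,0,0.074],"claw": 50}
    - {"delta_pos": [-0.025,0.3435,0],"delta_rot": [0,0,0.074],"claw": 50}
    - {"delta_pos": [-0.025,0.3435,0],"delta_rot": [0,0,0.074],"claw": 50}
    - {"delta_pos": [-0.025,0.3435,0],"delta_rot": [0,0,0.074],"claw": 50}
    - {"delta_pos": [-0.025,0.3435,0],"delta_rot": [0,0,0.074],"claw": 50}
    - {"delta_pos": [-0.025,0.3435,-0.04],"delta_rot": [0,0,0.074],"claw": 50}
    - {"delta_pos": [-0.025,0.3435,-0.1],"delta_rot": [0,0,0.074],"claw": 50}
    - {"delta_pos": [-0.025,0.3435,-0.16],"delta_rot": [0,0,0.074],"claw": 50}
    - {"delta_pos": [-0.025,0.3435,-0.16],"delta_rot": [0,0,0.074],"claw": 50}
    - {"delta_pos": [-0.025,0.3435,-0.16],"delta_rot": [0,0,0.074],"claw": 50}
    - {"delta_pos": [-0.025,0.3435,-0.16],"delta_rot": [0,0,0.074],"claw": 50}

```text
time: 16.63
eef_pos: [0.4368, 0.0121, 0.1183]
tcp_rot: [-0.101, 0.7, 0.11, 0.698]
contact_force: [0.6, 0.8, 0.1]
opening: 0.583
```

>>> play_rows:
  targets:
    - {"delta_pos": [0.003,0,-0.04],"delta_rot": [0,-0.001,0],"claw": 50}
    - {"delta_pos": [0.003,0,-0.07],"delta_rot": [0,-0.001,0],"claw": 50}
    - {"delta_pos": [0.003,0,-0.087],"delta_rot": [0,-0.001,0],"claw": 50}
    - {"delta_pos": [0.003,0,-0.087],"delta_rot": [0,-0.001,0],"claw": 50}
    - {"delta_pos": [0.003,0,-0.087],"delta_rot": [0,-0.001,0],"claw": 15}
    - {"delta_pos": [0.003,0,-0.087],"delta_rot": [0,-0.001,0],"claw": 15}
    - {"delta_pos": [0.003,0,-0.087],"delta_rot": [0,-0.001,0],"claw": 15}
    - {"delta_pos": [0.003,0,-0.087],"delta_rot": [0,-0.001,0],"claw": 15}
    - {"delta_pos": [0.003,0,-0.087],"delta_rot": [0,-0.001,0],"claw": 15}
    - {"delta_pos": [0.003,0,-0.06],"delta_rot": [0,-0.001,0],"claw": 15}
    - {"delta_pos": [0.003,0,-0.02],"delta_rot": [0,-0.001,0],"claw": 15}
    - {"delta_pos": [0.003,0,0.02],"delta_rot": [0,-0.001,0],"claw": 15}
    - {"delta_pos": [0.003,0,0.06],"delta_rot": [0,-0.001,0],"claw": 15}
    - {"delta_pos": [0.003,0,0.1],"delta_rot": [0,-0.001,0],"claw": 15}
    - {"delta_pos": [0.003,0,0.14],"delta_rot": [0,-0.001,0],"claw": 15}
    - {"delta_pos": [0.003,0,0.175],"delta_rot": [0,-0.001,0],"claw": 15}
    - {"delta_pos": [0.003,0,0.175],"delta_rot": [0,-0.001,0],"claw": 15}
    - {"delta_pos": [0.003,0,0.175],"delta_rot": [0,-0.001,0],"claw": 15}

```text
time: 18.13
eef_pos: [0.4409, 0.0119, 0.2974]
tcp_rot: [-0.103, 0.696, 0.109, 0.702]
contact_force: [-0.3, -0.6, -1.7]
opening: 0.311
```

Target is the second layer of the +30 mm slot, (0.461,-0.272).

>>> play_rows:
  targets:
    - {"delta_pos": [0.02,-0.284,0],"delta_rot": [0,0,-0.074],"claw": 15}
    - {"delta_pos": [0.02,-0.284,0],"delta_rot": [0,0,-0.074],"claw": 15}
    - {"delta_pos": [0.02,-0.284,0],"delta_rot": [0,0,-0.074],"claw": 15}
    - {"delta_pos": [0.02,-0.284,0],"delta_rot": [0,0,-0.074],"claw": 15}
    - {"delta_pos": [0.02,-0.284,0],"delta_rot": [0,0,-0.074],"claw": 15}
    - {"delta_pos": [0.02,-0.284,0],"delta_rot": [0,0,-0.074],"claw": 15}
    - {"delta_pos": [0.02,-0.284,0],"delta_rot": [0,0,-0.074],"claw": 15}
    - {"delta_pos": [0.02,-0.284,0],"delta_rot": [0,0,-0.074],"claw": 15}
    - {"delta_pos": [0.02,-0.284,0],"delta_rot": [0,0,-0.074],"claw": 15}
    - {"delta_pos": [0.02,-0.284,0],"delta_rot": [0,0,-0.074],"claw": 15}
    - {"delta_pos": [0.02,-0.284,-0.04],"delta_rot": [0,0,-0.074],"claw": 15}
    - {"delta_pos": [0.02,-0.284,-0.07],"delta_rot": [0,0,-0.074],"claw": 15}
    - {"delta_pos": [0.02,-0.284,-0.094],"delta_rot": [0,0,-0.074],"claw": 15}
    - {"delta_pos": [0.02,-0.284,-0.094],"delta_rot": [0,0,-0.074],"claw": 15}
    - {"delta_pos": [0.02,-0.284,-0.094],"delta_rot": [0,0,-0.074],"claw": 15}

```text
time: 19.38
eef_pos: [0.4605, -0.2701, 0.2024]
tcp_rot: [-0.021, 0.704, 0.028, 0.709]
contact_force: [0.7, -0.2, -0.1]
opening: 0.308
```

>>> play_rows:
  targets:
    - {"delta_pos": [0,0,0],"delta_rot": [0,0,0],"claw": 40}
    - {"delta_pos": [0,0,0],"delta_rot": [0,0,0],"claw": 40}
    - {"delta_pos": [0,0,0],"delta_rot": [0,0,0],"claw": 40}
    - {"delta_pos": [0,0,0.04],"delta_rot": [0,0,0],"claw": 40}
    - {"delta_pos": [0,0,0.08],"delta_rot": [0,0,0],"claw": 40}
    - {"delta_pos": [0,0,0.12],"delta_rot": [0,0,0],"claw": 50}
    - {"delta_pos": [0,0,0.12],"delta_rot": [0,0,0],"claw": 50}
    - {"delta_pos": [0,0,0.12],"delta_rot": [0,0,0],"claw": 50}

```text
time: 20.05
eef_pos: [0.4617, -0.271, 0.3273]
tcp_rot: [-0.023, 0.702, 0.026, 0.711]
contact_force: [0.2, -0.2, -0.9]
opening: 0.584
```

```bash
python3 - <<'E'
from h import *
im=ctrl.read_camera("top");s=ctrl.read_camera("side");blobs(im,237,165,390,350,th=60)
d=np.zeros((480,800,3),np.uint8);d[:475,:300]=cv2.resize(im[160:350,390:510],None,fx=2.5,fy=2.5);d[:,300:]=cv2.resize(s[250:442,300:500],(500,480));cv2.imwrite("pics/t4.png",d)
E
```

```text
blob px [271. 331.] xy 0.3423 0.1014 size 0.0528 0.0211 yaw 37.2
blob px [373. 291.] xy 0.4424 -0.1418 size 0.0564 0.0561 yaw -43.8
blob px [256. 281.] xy 0.4594 0.1402 size 0.0618 0.0526 yaw -4.5
blob px [314. 242.] xy 0.5574 0.0055 size 0.034 0.0315 yaw 1.4
blob px [370. 168.] xy 0.7389 -0.1303 size 0.0567 0.0224 yaw -88.4
blob px [260. 169.] xy 0.7315 0.1412 size 0.0657 0.0222 yaw -88.4
```

View pics/t4.png

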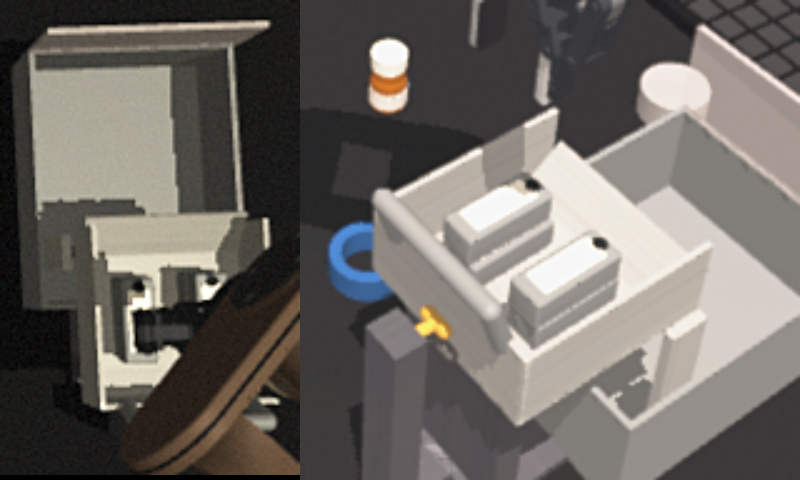

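All four cartridges lie in the bucket in two stacks, crop (500,215) and (565,280), and the bench is clear of them. Now going behind the bar with the fingers shut.

>>> play_rows:
  targets:
    - {"delta_pos": [-0.114,-0.039,0.01],"delta_rot": [0,0.004,0],"claw": 0}
    - {"delta_pos": [-0.114,-0.039,0.01],"delta_rot": [0,0.004,0],"claw": 0}
    - {"delta_pos": [-0.114,-0.039,0.01],"delta_rot": [0,0.004,0],"claw": 0}
    - {"delta_pos": [-0.114,-0.039,0.01],"delta_rot": [0,0.004,0],"claw": 0}
    - {"delta_pos": [-0.114,-0.039,0.01],"delta_rot": [0,0.004,0],"claw": 0}
    - {"delta_pos": [-0.114,-0.039,0.01],"delta_rot": [0,0.004,0],"claw": 0}
    - {"delta_pos": [-0.114,-0.039,-0.03],"delta_rot": [0,0.004,0],"claw": 0}
    - {"delta_pos": [-0.114,-0.039,-0.07],"delta_rot": [0,0.004,0],"claw": 0}
    - {"delta_pos": [-0.114,-0.039,-0.094],"delta_rot": [0,0.004,0],"claw": 0}
    - {"delta_pos": [-0.114,-0.039,-0.094],"delta_rot": [0,0.004,0],"claw": 0}
    - {"delta_pos": [-0.114,-0.039,-0.094],"delta_rot": [0,0.004,0],"claw": 0}

```text
time: 21.07
eef_pos: [0.3465, -0.3075, 0.2265]
tcp_rot: [-0.02, 0.71, 0.03, 0.704]
contact_force: [-0.2, 0.1, 0.8]
opening: -0.003
```

```bash
python3 - <<'E'
from h import *
s=ctrl.read_camera("side")
cv2.imwrite("pics/t5.png",cv2.resize(s[230:422,280:480],(500,480)))
st=ctrl.get_state();print(st["eef_pos"],st["contact_force"])
# rows: relative to TCP now
h=np.array([.5197,-.2998]);c=np.deg2rad(3.8)
for a,dep,lead in[(0,20,2),(.15,20,6),(.3,18,6),(.5,18,5),(.7,16,4),(.9,14,4),(1.1,12,4),(1.3,8,4),(1.45,6,4),(1.6,4,4)]:
    f=np.deg2rad(35.2)+a;x=-.170*np.cos(f)-.018+lead/1e3;z=.13+.17*np.sin(f)+.025-dep/1e3
    print(a,np.round(np.r_[h+x*np.array([np.cos(c),np.sin(c)]),z]-st["eef_pos"],3))
E
```

```text
[ 0.34722638 -0.30871788  0.22879674] [0.80752035 0.45830347 0.6778098 ]
0 [ 0.018 -0.001  0.004]
0.15 [ 0.038 -0.     0.024]
0.3 [0.057 0.001 0.043]
0.5 [0.085 0.003 0.061]
0.7 [0.115 0.005 0.075]
0.9 [0.149 0.007 0.082]
1.1 [0.183 0.01  0.082]
1.3 [0.216 0.012 0.078]
1.45 [0.239 0.013 0.07 ]
1.6 [0.26  0.015 0.058]
```

View pics/t5.png

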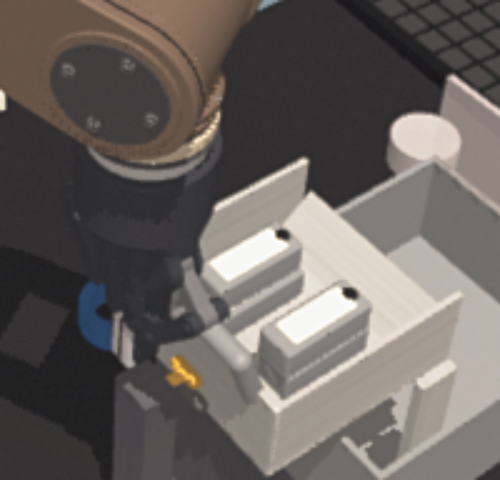

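The fingers stand just behind the bar and the bucket is level. Starting the arc.

>>> play_rows:
  targets:
    - {"delta_pos": [0.01,-0.001,0.003],"delta_rot": [0,0,0],"claw": 0}
    - {"delta_pos": [0.018,-0.001,0.004],"delta_rot": [0,0,0],"claw": 0}
    - {"delta_pos": [0.025,-0.001,0.011],"delta_rot": [0,0,0],"claw": 0}
    - {"delta_pos": [0.032,0,0.018],"delta_rot": [0,0,0],"claw": 0}
    - {"delta_pos": [0.038,0,0.024],"delta_rot": [0,0,0],"claw": 0}
    - {"delta_pos": [0.048,0,0.034],"delta_rot": [0,0,0],"claw": 0}
    - {"delta_pos": [0.057,0.001,0.043],"delta_rot": [0,0,0],"claw": 0}
    - {"delta_pos": [0.071,0.002,0.053],"delta_rot": [0,0,0],"claw": 0}
    - {"delta_pos": [0.085,0.003,0.061],"delta_rot": [0,0,0],"claw": 0}
    - {"delta_pos": [0.085,0.003,0.061],"delta_rot": [0,0,0],"claw": 0}

```text
time: 21.95
eef_pos: [0.4349, -0.3073, 0.2959]
tcp_rot: [-0.024, 0.707, 0.027, 0.706]
contact_force: [-4.7, -0.9, 3.3]
opening: 0.001
```

```bash
python3 - <<'E'
from h import *
s=ctrl.read_camera("side")
cv2.imwrite("pics/t6.png",cv2.resize(s[210:422,280:500],(500,480)))
st=ctrl.get_state();print(st["eef_pos"],st["contact_force"])
E
```

```text
[ 0.4338226  -0.30711928  0.29433298] [-4.28140521 -2.42201501  3.28472935]
```

View pics/t6.png

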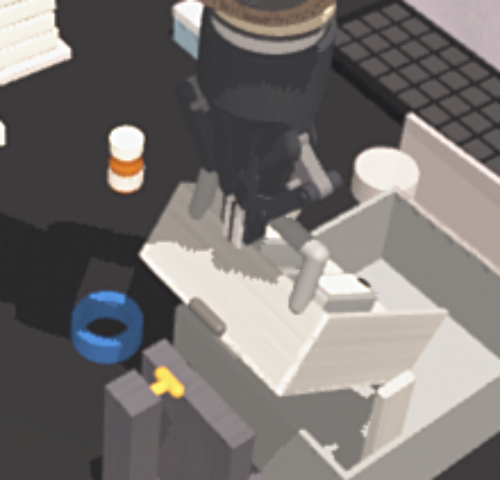

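Past the latch with only about 5 N of contact. Continuing over the top.

>>> play_rows:
  targets:
    - {"delta_pos": [0.014,0.001,0.006],"delta_rot": [0,0,0],"claw": 0}
    - {"delta_pos": [0.028,0.003,0.01],"delta_rot": [0,0,0],"claw": 0}
    - {"delta_pos": [0.045,0.004,0.014],"delta_rot": [0,0,0],"claw": 0}
    - {"delta_pos": [0.062,0.005,0.017],"delta_rot": [0,0,0],"claw": 0}
    - {"delta_pos": [0.079,0.006,0.018],"delta_rot": [0,0,0],"claw": 0}
    - {"delta_pos": [0.096,0.008,0.017],"delta_rot": [0,0,0],"claw": 0}
    - {"delta_pos": [0.113,0.009,0.016],"delta_rot": [0,0,0],"claw": 0}
    - {"delta_pos": [0.129,0.01,0.013],"delta_rot": [0,0,0],"claw": 0}
    - {"delta_pos": [0.141,0.011,0.01],"delta_rot": [0,0,0],"claw": 0}
    - {"delta_pos": [0.152,0.011,0.005],"delta_rot": [0,0,0],"claw": 0}
    - {"delta_pos": [0.163,0.012,0],"delta_rot": [0,0,0],"claw": 0}
    - {"delta_pos": [0.173,0.013,-0.007],"delta_rot": [0,0,0],"claw": 0}
    - {"delta_pos": [0.173,0.013,-0.007],"delta_rot": [0,0,0],"claw": 0}
    - {"delta_pos": [0.173,0.013,-0.007],"delta_rot": [0,0,0],"claw": 0}
    - {"delta_pos": [0.173,0.013,-0.007],"delta_rot": [0,0,0],"claw": 0}
    - {"delta_pos": [0.173,0.013,-0.007],"delta_rot": [0,0,0],"claw": 0}
    - {"delta_pos": [0.173,0.013,-0.007],"delta_rot": [0,0,0],"claw": 0}
    - {"delta_pos": [0.173,0.013,-0.007],"delta_rot": [0,0,0],"claw": 0}

```text
time: 23.5
eef_pos: [0.6071, -0.2944, 0.2888]
tcp_rot: [-0.024, 0.707, 0.026, 0.706]
contact_force: [-2.5, 0.1, 0.1]
opening: -0.004
```

```bash
python3 - <<'E'
from h import *
s=ctrl.read_camera("side");t=ctrl.read_camera("top")
d=np.zeros((480,800,3),np.uint8);d[:,:500]=cv2.resize(s[210:422,310:530],(500,480));d[:475,500:]=cv2.resize(t[160:350,390:510],(300,475))
cv2.imwrite("pics/t7.png",d)
st=ctrl.get_state();print(st["eef_pos"],st["contact_force"])
E
```

```text
[ 0.60718511 -0.29437724  0.28867983] [-1.69327022 -0.04712306  0.01500202]
```

View pics/t7.png

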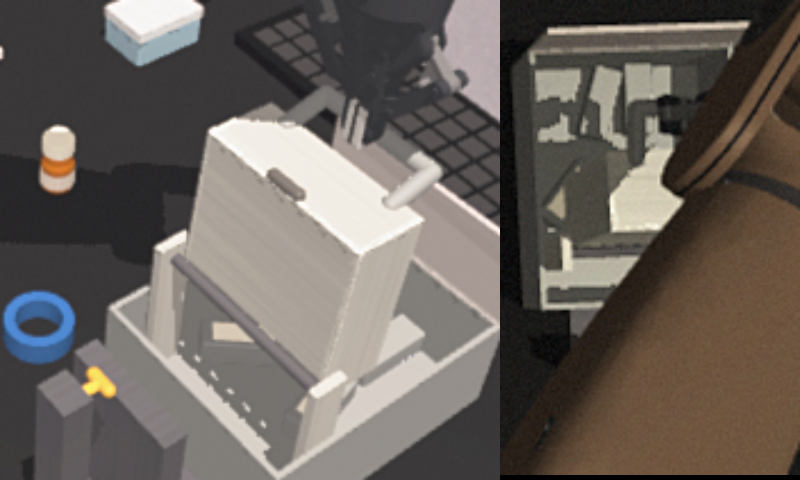

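The bucket is fully over and the cartridges lie in the bin, on the floor at crop (375,345) and (230,340). Following the arc back so it swings down gently.

>>> play_rows:
  targets:
    - {"delta_pos": [-0.011,-0.001,0.006],"delta_rot": [0,0,0],"claw": 0}
    - {"delta_pos": [-0.021,-0.002,0.01],"delta_rot": [0,0,0],"claw": 0}
    - {"delta_pos": [-0.044,-0.003,0.018],"delta_rot": [0,0,0],"claw": 0}
    - {"delta_pos": [-0.06,-0.004,0.021],"delta_rot": [0,0,0],"claw": 0}
    - {"delta_pos": [-0.077,-0.005,0.023],"delta_rot": [0,0,0],"claw": 0}
    - {"delta_pos": [-0.094,-0.007,0.023],"delta_rot": [0,0,0],"claw": 0}
    - {"delta_pos": [-0.111,-0.008,0.022],"delta_rot": [0,0,0],"claw": 0}
    - {"delta_pos": [-0.128,-0.009,0.019],"delta_rot": [0,0,0],"claw": 0}
    - {"delta_pos": [-0.145,-0.01,0.015],"delta_rot": [0,0,0],"claw": 0}
    - {"delta_pos": [-0.16,-0.012,0.01],"delta_rot": [0,0,0],"claw": 0}
    - {"delta_pos": [-0.175,-0.013,0.005],"delta_rot": [0,0,0],"claw": 0}
    - {"delta_pos": [-0.19,-0.013,-0.006],"delta_rot": [0,0,0],"claw": 0}
    - {"delta_pos": [-0.205,-0.014,-0.017],"delta_rot": [0,0,0],"claw": 0}
    - {"delta_pos": [-0.224,-0.015,-0.036],"delta_rot": [0,0,0],"claw": 0}
    - {"delta_pos": [-0.246,-0.015,-0.054],"delta_rot": [0,0,0],"claw": 0}
    - {"delta_pos": [-0.264,-0.016,-0.056],"delta_rot": [0,0,0],"claw": 0}
    - {"delta_pos": [-0.268,-0.016,-0.056],"delta_rot": [0,0,0],"claw": 0}
    - {"delta_pos": [-0.268,-0.016,-0.02],"delta_rot": [0,0,0],"claw": 0}
    - {"delta_pos": [-0.268,-0.016,0.03],"delta_rot": [0,0,0],"claw": 0}
    - {"delta_pos": [-0.268,-0.016,0.03],"delta_rot": [0,0,0],"claw": 0}

```text
time: 25.27
eef_pos: [0.3414, -0.3129, 0.3278]
tcp_rot: [-0.029, 0.703, 0.022, 0.71]
contact_force: [0.4, -1.3, 2.1]
opening: 0.001
```

>>> play_rows:
  targets:
    - {"delta_pos": [0.196,0.478,0],"delta_rot": [0,0,-0.512],"claw": 85}
    - {"delta_pos": [0.196,0.478,0],"delta_rot": [0,0,-0.512],"claw": 85}
    - {"delta_pos": [0.196,0.478,0],"delta_rot": [0,0,-0.512],"claw": 85}
    - {"delta_pos": [0.196,0.478,0],"delta_rot": [0,0,-0.512],"claw": 85}
    - {"delta_pos": [0.196,0.478,0],"delta_rot": [0,0,-0.512],"claw": 85}
    - {"delta_pos": [0.196,0.478,0],"delta_rot": [0,0,-0.512],"claw": 85}
    - {"delta_pos": [0.196,0.478,0],"delta_rot": [0,0,-0.512],"claw": 85}
    - {"delta_pos": [0.196,0.478,0],"delta_rot": [0,0,-0.512],"claw": 85}
    - {"delta_pos": [0.196,0.478,0],"delta_rot": [0,0,-0.512],"claw": 85}
    - {"delta_pos": [0.196,0.478,0],"delta_rot": [0,0,-0.512],"claw": 85}
    - {"delta_pos": [0.196,0.478,0],"delta_rot": [0,0,-0.512],"claw": 85}
    - {"delta_pos": [0.196,0.478,0],"delta_rot": [0,0,-0.512],"claw": 85}
    - {"delta_pos": [0.196,0.478,0],"delta_rot": [0,0,-0.512],"claw": 85}
    - {"delta_pos": [0.196,0.478,0],"delta_rot": [0,0,-0.512],"claw": 85}
    - {"delta_pos": [0.196,0.478,0],"delta_rot": [0,0,-0.512],"claw": 85}
    - {"delta_pos": [0.196,0.478,0],"delta_rot": [0,0,-0.512],"claw": 85}
    - {"delta_pos": [0.196,0.478,0],"delta_rot": [0,0,-0.512],"claw": 85}
    - {"delta_pos": [0.196,0.478,0],"delta_rot": [0,0,-0.512],"claw": 85}

```text
time: 26.77
eef_pos: [0.5377, 0.1648, 0.3286]
tcp_rot: [0.487, 0.509, -0.495, 0.509]
contact_force: [-0.1, 0.5, 0.1]
opening: 0.995
```

```bash
python3 - <<'E'
from h import *
from scipy.spatial.transform import Rotation as R
s=ctrl.read_camera("side");t=ctrl.read_camera("top")
d=np.zeros((480,800,3),np.uint8);d[:,:500]=cv2.resize(s[260:472,320:540],(500,480));d[:475,500:]=cv2.resize(t[160:350,390:510],(300,475))
cv2.imwrite("pics/t8.png",d)
st=ctrl.get_state();print(st["eef_pos"],st["qpos"].round(2));M=R.from_quat(st["tcp_rot"]).as_matrix();print(M.round(3))
g=R.from_matrix(np.array([[0,np.cos(.028),np.sin(.028)],[0,np.sin(.028),-np.cos(.028)],[-1,0,0]]))
print("rot needed norm",((g*R.from_matrix(M).inv()).as_rotvec()/np.pi).round(4))
E
```

```text
[0.53745124 0.16417568 0.32835013] [ 0.12 -0.01  1.77 -0.01  1.39  0.09]
[[-0.009  0.999  0.034]
 [-0.009  0.034 -0.999]
 [-1.    -0.009  0.008]]
rot needed norm [ 0.0028 -0.0029 -0.0018]
```

View pics/t8.png

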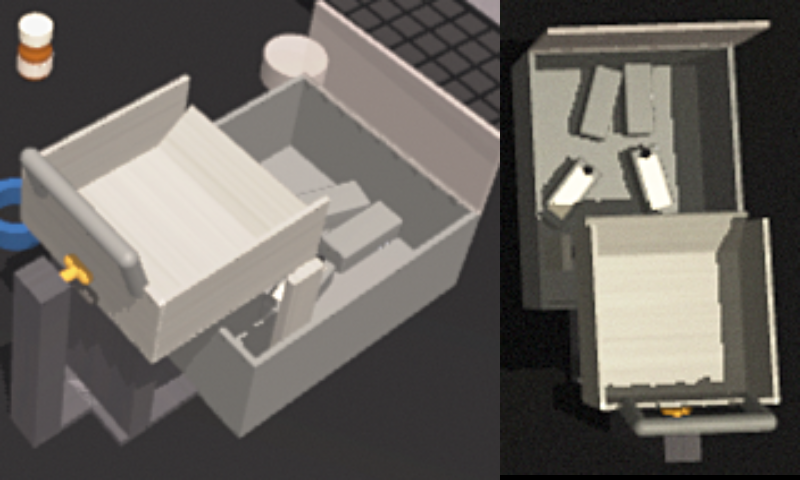

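All four cartridges are in the bin (top crop (600,100), (640,100), (575,185), (653,178)). The bucket is empty and level. Lowering behind the top plate.

>>> play_rows:
  targets:
    - {"delta_pos": [0,-0.004,-0.04],"delta_rot": [0.003,-0.003,-0.002],"claw": 85}
    - {"delta_pos": [0,-0.004,-0.08],"delta_rot": [0.003,-0.003,-0.002],"claw": 85}
    - {"delta_pos": [0,-0.004,-0.12],"delta_rot": [0.003,-0.003,-0.002],"claw": 85}
    - {"delta_pos": [0,-0.004,-0.16],"delta_rot": [0.003,-0.003,-0.002],"claw": 85}
    - {"delta_pos": [0,-0.004,-0.19],"delta_rot": [0.003,-0.003,-0.002],"claw": 85}
    - {"delta_pos": [0,-0.004,-0.212],"delta_rot": [0.003,-0.003,-0.002],"claw": 85}
    - {"delta_pos": [0,-0.004,-0.212],"delta_rot": [0.003,-0.003,-0.002],"claw": 85}
    - {"delta_pos": [0,-0.004,-0.212],"delta_rot": [0.003,-0.003,-0.002],"claw": 85}

```text
time: 27.53
eef_pos: [0.5368, 0.1592, 0.1157]
tcp_rot: [0.493, 0.507, -0.494, 0.506]
contact_force: [0.4, 0.3, 0.1]
opening: 0.993
```

```bash
python3 - <<'E'
from h import *
s=ctrl.read_camera("side")
cv2.imwrite("pics/t9.png",cv2.resize(s[130:290,190:390],(750,600)))
st=ctrl.get_state();print(st["eef_pos"],st["tcp_rot"],st["contact_force"])
E
```

```text
[0.5382814  0.15952899 0.11766661] [ 0.49408156  0.50630087 -0.49256466  0.50687562] [1.25024873 0.66161755 0.92242358]
```

View pics/t9.png

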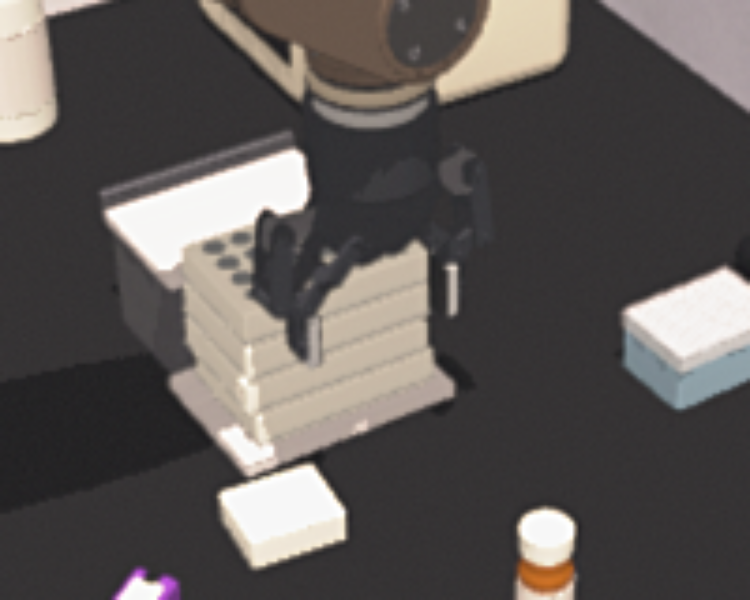

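```bash
python3 - <<'E'
from h import *
for z in(.088,.093,.098,.103,.108):
    print(z,[proj("side",[x,.1595-.011,z]).round(1) for x in(.483,.495,.581,.593)])
E
```

```text
0.088 [array([269.8, 234.6]), array([274.7, 232.9]), array([308.4, 220.6]), array([313., 219.])]
0.093 [array([269.7, 232.8]), array([274.6, 231. ]), array([308.4, 218.9]), array([313. , 217.2])]
0.098 [array([269.6, 231. ]), array([274.5, 229.2]), array([308.4, 217.1]), array([313. , 215.4])]
0.103 [array([269.5, 229.2]), array([274.4, 227.4]), array([308.4, 215.3]), array([313. , 213.6])]
0.108 [array([269.4, 227.3]), array([274.3, 225.6]), array([308.4, 213.5]), array([313. , 211.8])]
```

Tips are at z≈0.105, so lower 6 mm and push.

>>> play_rows:
  targets:
    - {"delta_pos": [0,0.01,-0.006],"delta_rot": [0,0,0],"claw": 85}
    - {"delta_pos": [0,0.02,-0.006],"delta_rot": [0,0,0],"claw": 85}
    - {"delta_pos": [0,0.026,-0.006],"delta_rot": [0,0,0],"claw": 85}
    - {"delta_pos": [0,0.03,-0.006],"delta_rot": [0,0,0],"claw": 85}
    - {"delta_pos": [0,0.034,-0.006],"delta_rot": [0,0,0],"claw": 85}
    - {"delta_pos": [0,0.038,-0.006],"delta_rot": [0,0,0],"claw": 85}
    - {"delta_pos": [0,0.043,-0.006],"delta_rot": [0,0,0],"claw": 85}
    - {"delta_pos": [0,0.048,-0.006],"delta_rot": [0,0,0],"claw": 85}
    - {"delta_pos": [0,0.053,-0.006],"delta_rot": [0,0,0],"claw": 85}
    - {"delta_pos": [0,0.058,-0.006],"delta_rot": [0,0,0],"claw": 85}
    - {"delta_pos": [-0.001,0.063,-0.006],"delta_rot": [0,0,0],"claw": 85}
    - {"delta_pos": [-0.001,0.068,-0.006],"delta_rot": [0,0,0],"claw": 85}
    - {"delta_pos": [-0.001,0.073,-0.006],"delta_rot": [0,0,0],"claw": 85}
    - {"delta_pos": [-0.001,0.078,-0.006],"delta_rot": [0,0,0],"claw": 85}
    - {"delta_pos": [-0.002,0.083,-0.006],"delta_rot": [0,0,0],"claw": 85}
    - {"delta_pos": [-0.002,0.088,-0.006],"delta_rot": [0,0,0],"claw": 85}
    - {"delta_pos": [-0.002,0.093,-0.006],"delta_rot": [0,0,0],"claw": 85}
    - {"delta_pos": [-0.002,0.098,-0.006],"delta_rot": [0,0,0],"claw": 85}
    - {"delta_pos": [-0.003,0.103,-0.006],"delta_rot": [0,0,0],"claw": 85}
    - {"delta_pos": [-0.003,0.108,-0.006],"delta_rot": [0,0,0],"claw": 85}

```text
time: 29.25
eef_pos: [0.535, 0.2681, 0.1114]
tcp_rot: [0.494, 0.506, -0.493, 0.507]
contact_force: [-0.3, -1.1, -0.2]
opening: 0.996
```

```bash
python3 - <<'E'
from h import *
s=ctrl.read_camera("side")
cv2.imwrite("pics/t10.png",cv2.resize(s[130:290,190:390],(750,600)))
st=ctrl.get_state();print(st["eef_pos"],st["tcp_rot"],st["contact_force"])
E
```

```text
[0.53506218 0.26878086 0.11157739] [ 0.49414768  0.50658382 -0.49233891  0.50674777] [-1.06933057 -0.4768208   1.21479159]
```

View pics/t10.png

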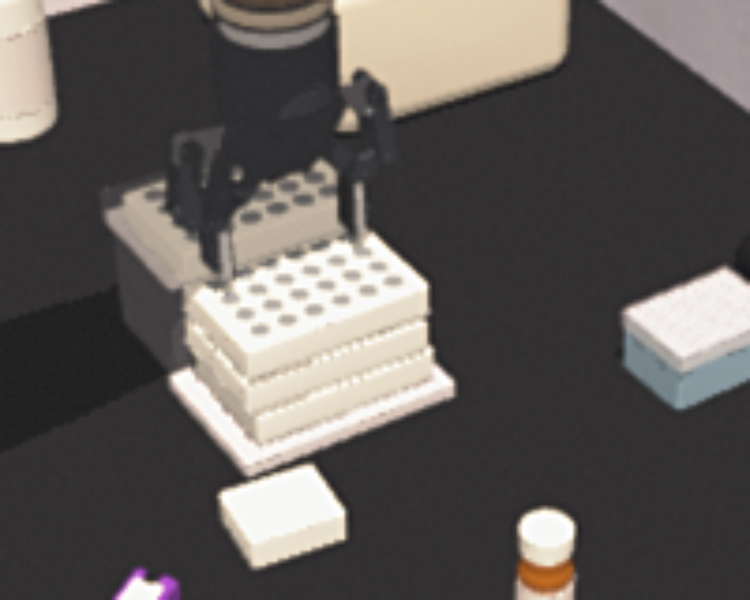

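The plate rides straight and the lower plates haven't moved. Creeping toward the stop.

>>> play_rows:
  targets:
    - {"delta_pos": [0,0.003,0],"delta_rot": [0,0,0],"claw": 85}
    - {"delta_pos": [0,0.006,0],"delta_rot": [0,0,0],"claw": 85}
    - {"delta_pos": [0,0.009,0],"delta_rot": [0,0,0],"claw": 85}
    - {"delta_pos": [0,0.012,0],"delta_rot": [0,0,0],"claw": 85}
    - {"delta_pos": [0,0.014,0],"delta_rot": [0,0,0],"claw": 85}
    - {"delta_pos": [0,0.016,0],"delta_rot": [0,0,0],"claw": 85}
    - {"delta_pos": [0,0.017,0],"delta_rot": [0,0,0],"claw": 85}
    - {"delta_pos": [0,0.018,0],"delta_rot": [0,0,0],"claw": 85}
    - {"delta_pos": [0,0.018,0],"delta_rot": [0,0,0],"claw": 85}

```text
time: 30.05
eef_pos: [0.5351, 0.287, 0.1116]
tcp_rot: [0.494, 0.507, -0.492, 0.507]
contact_force: [0.1, 0.3, -0.4]
opening: 0.996
```

>>> play_rows:
  targets:
    - {"delta_pos": [0,0.001,0],"delta_rot": [0,0,0],"claw": 85}
    - {"delta_pos": [0,0.002,0],"delta_rot": [0,0,0],"claw": 85}
    - {"delta_pos": [0,0.002,0],"delta_rot": [0,0,0],"claw": 85}

```text
time: 30.3
eef_pos: [0.5351, 0.2891, 0.1117]
tcp_rot: [0.494, 0.507, -0.492, 0.507]
contact_force: [0.2, 0.4, 1.0]
opening: 0.998
```

>>> play_rows:
  targets:
    - {"delta_pos": [0,0.001,0],"delta_rot": [0,0,0],"claw": 85}
    - {"delta_pos": [0,0.002,0],"delta_rot": [0,0,0],"claw": 85}
    - {"delta_pos": [0,0.002,0],"delta_rot": [0,0,0],"claw": 85}

```text
time: 30.55
eef_pos: [0.5351, 0.291, 0.1117]
tcp_rot: [0.494, 0.507, -0.492, 0.507]
contact_force: [0.2, -1.6, -0.5]
opening: 0.992
```

>>> play_rows:
  targets:
    - {"delta_pos": [0,0.001,0],"delta_rot": [0,0,0],"claw": 85}
    - {"delta_pos": [0,0.002,0],"delta_rot": [0,0,0],"claw": 85}
    - {"delta_pos": [0,0.002,0],"delta_rot": [0,0,0],"claw": 85}

```text
time: 30.8
eef_pos: [0.5351, 0.2912, 0.1117]
tcp_rot: [0.493, 0.506, -0.494, 0.508]
contact_force: [-1.8, -7.8, 2.8]
opening: 0.996
```

>>> play_rows:
  targets:
    - {"delta_pos": [0,0.001,0],"delta_rot": [0,0,0],"claw": 85}
    - {"delta_pos": [0,0.002,0],"delta_rot": [0,0,0],"claw": 85}
    - {"delta_pos": [0,0.002,0],"delta_rot": [0,0,0],"claw": 85}

```text
time: 31.05
eef_pos: [0.5351, 0.2912, 0.1118]
tcp_rot: [0.491, 0.505, -0.495, 0.508]
contact_force: [-1.4, -8.6, 2.9]
opening: 0.998
```

```bash
python3 - <<'E'
from h import *
s=ctrl.read_camera("side")
cv2.imwrite("pics/t11.png",cv2.resize(s[150:250,200:325],(750,600),interpolation=cv2.INTER_CUBIC))
st=ctrl.get_state();print(st["eef_pos"],st["tcp_rot"],st["contact_force"])
E
```

```text
[0.53505897 0.29125234 0.11178998] [ 0.49132073  0.50499096 -0.4952467   0.50825071] [-2.19962409 -9.33461141  2.99342532]
```

View pics/t11.png

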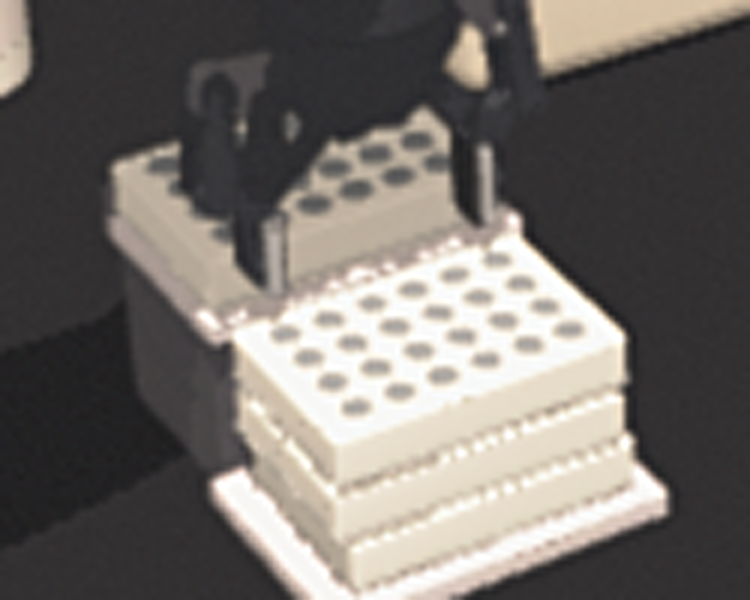

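It's hard against the stop: TCP y stays at 0.2912 with about 9 N. Backing off straight and lifting clear.

>>> play_rows:
  targets:
    - {"delta_pos": [0,-0.005,0],"delta_rot": [0,0,0],"claw": 85}
    - {"delta_pos": [0,-0.015,0],"delta_rot": [0,0,0],"claw": 85}
    - {"delta_pos": [0,-0.035,0],"delta_rot": [0,0,0],"claw": 85}
    - {"delta_pos": [0,-0.06,0],"delta_rot": [0,0,0],"claw": 85}
    - {"delta_pos": [0,-0.06,0.03],"delta_rot": [0,0,0],"claw": 85}
    - {"delta_pos": [0,-0.07,0.07],"delta_rot": [0,0,0],"claw": 85}
    - {"delta_pos": [0,-0.1,0.11],"delta_rot": [0,0,0],"claw": 85}
    - {"delta_pos": [0,-0.14,0.15],"delta_rot": [0,0,0],"claw": 85}
    - {"delta_pos": [0,-0.18,0.19],"delta_rot": [0,0,0],"claw": 85}
    - {"delta_pos": [0,-0.22,0.2],"delta_rot": [0,0,0],"claw": 85}
    - {"delta_pos": [0,-0.26,0.2],"delta_rot": [0,0,0],"claw": 85}
    - {"delta_pos": [0,-0.3,0.2],"delta_rot": [0,0,0],"claw": 85}
    - {"delta_pos": [0,-0.32,0.2],"delta_rot": [0,0,0],"claw": 85}
    - {"delta_pos": [0,-0.32,0.2],"delta_rot": [0,0,0],"claw": 85}
    - {"delta_pos": [0,-0.32,0.2],"delta_rot": [0,0,0],"claw": 85}

```text
time: 32.35
eef_pos: [0.5351, -0.0312, 0.3121]
tcp_rot: [0.493, 0.504, -0.496, 0.507]
contact_force: [0.3, 0.9, 0.5]
opening: 0.997
```

```bash
python3 - <<'E'
from h import *
t=ctrl.read_camera("top");s=ctrl.read_camera("side")
d=np.zeros((600,800,3),np.uint8);d[:340,:390]=cv2.resize(t[200:300,130:245],(390,340),interpolation=cv2.INTER_CUBIC)
d[:340,400:]=cv2.resize(s[130:300,190:390],(400,340))
d[345:595,:190]=cv2.resize(t[160:350,390:534],(190,250));d[345:600,200:540]=cv2.resize(s,(340,255))
cv2.imwrite("pics/t12.png",d);cv2.imwrite("pics/top_end.png",t)
print(ctrl.get_state()["eef_pos"])
blobs(t,237,130,390,350,th=60)
E
```

```text
[ 0.53490992 -0.02836373  0.31144365]
blob px [311. 337.] xy 0.3395 0.006 size 0.1762 0.0755 yaw -89.0
blob px [268. 327.] xy 0.3506 0.107 size 0.0476 0.0266 yaw 36.4
blob px [256. 281.] xy 0.4595 0.1401 size 0.0616 0.0528 yaw -4.5
blob px [375. 278.] xy 0.4731 -0.1563 size 0.3091 0.0422 yaw -13.2
blob px [367. 276.] xy 0.4784 -0.1269 size 0.3084 0.0147 yaw -13.1
blob px [339. 232.] xy 0.5826 -0.0581 size 0.1546 0.1329 yaw 75.7
blob px [306. 274.] xy 0.5037 -0.0313 size 0.3086 0.1819 yaw -14.4
blob px [287. 255.] xy 0.526 0.0679 size 0.3088 0.0152 yaw -14.2
blob px [370. 161.] xy 0.7608 -0.1295 size 0.0656 0.0607 yaw -29.8
blob px [259. 154.] xy 0.7687 0.1424 size 0.097 0.0657 yaw 1.9
```

View pics/t12.png

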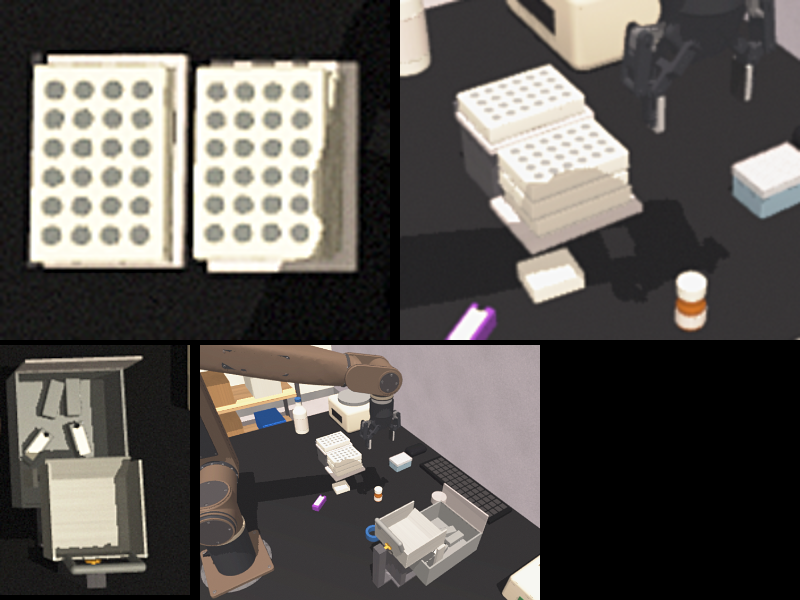

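The plate lies square against the stop (crop x 30–165), the stack is in place, all four cartridges are in the bin, the bucket is level and the arm is clear. Handing in.

```bash
python3 - <<'E'
from h import *
B=lambda u,v:(130+u/3.39,200+v/3.4)
for p in[(165,66),(164,265)]: print(ray("top",B(*p),.112).round(4))
print(ctrl.sign_off())
E
```

```text
[0.5946 0.3045 0.112 ]
[0.4655 0.2996 0.112 ]
the job is handed in; nothing more can be done
None
```

The job is done and handed in at about 32 s of the allowed 210 s; signing off gave no verdict.

- **Cartridges:** I put all four grey cartridges in the bucket in two stacks of two. I pushed the bar over past the latch to about 1.6 rad (estimated from the arc the fingers followed) and followed it back down. The last pictures show all four in the bin and the bucket empty and level. I left the purple look-alike alone.
- **Top plate:** I slid it with both open fingers until it met the stop, where the arm held still at about 9 N. Afterwards its near edge measured y = 0.300 to 0.3045 m, about 2° in world axes against the stand's 1.6°. That puts its centre at about y = 0.345 m, against an estimated shelf point of 0.343 m, which is within the camera's accuracy.
- **Everything else:** The lower plates, timer, tape, jar, tip box and dishes looked unmoved by eye, and the arm was clear. In the last picture the arm and its shadow got in the way of measuring several bystanders. Only the timer could be re-measured cleanly there, and it had not moved.

No check failed or disagreed.

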